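Set out the glazing place: each thing into its own holder

ROBOT

A 7-joint arm with a two-finger parallel gripper is mounted at the origin on the work surface; the furniture and walls round the work are solid. World frame = base frame: x ahead of the robot, y to its left, z up, the work surface at z = 0. Lengths are in m, angles in rad, forces in N, time in s.
With the tool pointing down it reaches from about 0.425 to 1.025 m from the base axis. Payload 3.6 kg.
Tool frame: the origin (TCP) lies between the finger pads; the fingertips stand 11 mm ahead of it and the grasp point (between the pads) lies 8 mm behind it (r.tcp_to_tips is the distance from the TCP to the fingertips, in m); z points along the fingers, y is the line along which they close (so a half turn about z gives the same grasp; the last joint's range is limited). The gripper opens to 85 mm and grips with 20 to 120 N. Pads are 22 mm wide; open, the fingers measure 114 mm over their backs; the gripper's body (76 mm by 85 mm) begins 54 mm behind the grasp point. The pads swing forward as they close: fully open they stand 13 mm farther back than shut.
Start: joints at [1.135, 0.591, 0.048, 1.609, -0.033, 0.943, -0.034], TCP at [0.243, -0.683, 0.242] pointing down, gripper open.
Joint ranges: [-2.69, 2.69], [-0.47, 2.24], [-1.27, 1.36], [0.19, 2.51], [-1.53, 4.68], [0.08, 2.07], [-3.09, 3.09]. Speed limits (rad/s): [2.57, 2.57, 3.14, 3.14, 3.14, 3.14, 3.14].

INTERFACE

Orientations are given as a unit quaternion [w, x, y, z].
In Python, from workcell import r gives the robot as it stands.
- The arm moves only by the tool play_rows, never from a script. Its argument "commands" is a list that holds one entry, the list of rows, each a list of 7 numbers: the turn, a rotation vector about the tool's x, y, z as a fraction of full scale, then the shift along the tool's x, y, z as a fraction of full scale, then the closure, from -1 (fully open) to 1 (shut). A call has exactly 8 rows; each row is the pose to reach, as a shift and turn from the pose commanded when the call began, along the tool's axes at that moment; what a row does not reach only later rows make up. Full scale, the value 1, is 20 cm for a shift and pi/2 rad for a turn. A row lasts 1/10 s, in which the tool goes at most 50 mm and 8.59 degrees, less where a joint would pass 70% of its speed; a pose out of reach is approached as far as the arm can. A call with a number of a shift or a turn outside -1 to 1 is refused whole. A call with a gripper value outside its range is refused whole. The fingers move at their own pace and stop on an object; the grip force is fixed at half the most. Time passes only in rows, so rows that repeat a pose let the fingers close, or fill a call up. It gives the time, the measured TCP pose, the force, the opening and the grip force at its end, in the units of the state.
- r.observe(): the state, without advancing time (a new reading comes with each control period).
- r.get_image(name): name is "scene" or "top"; returns (picture, depth): 420x560x3 uint8, red, green, blue; 420x560 float32, m along the optical axis (not along the pixel's ray), 0 where there is no reading.
- r.camera_model(name): a dict with "camera_matrix" (3x3 intrinsics, pixels), "xyz" and "orientation" of the camera in the world. Camera axes: x right, y down, z forward; pixel columns grow to the right and rows downward; lengths in m; the calibration is good to about 2 mm. A picture is of the moment at which its call begins. camera_model takes no time and is no camera call.
- r.sign_off(): hands the job in; it is judged then, once.
The state is a dict: "t": time; "qpos": joint angles; "dq": joint speeds; "joint_torque": joint torques, N m; "eef_pos": TCP position; "ee_rot": TCP orientation; "contact_force": force on the tool from outside, world axes, zero at the start; "torque": the same for the moment, N m; "finger_gap": opening from 0.0 (shut) to 1.0 (fully open); "finger_force": force on a finger pad.
Only numpy, scipy, OpenCV 4.12 (cv2) and the standard library are available. Lean on these libraries where they do the work, as an engineer would, in place of code of your own. Each camera call takes 0.05 s, during which the arm holds its last target. There are 200 camera calls.

TASK

Set out the glazing place: stand the test pot in the large round plaster setter and the underglaze bottle in the small round wooden socket, lay the clay seal lengthwise in the oblong plaster tray, right side up, and lay the flat wooden stir stick lengthwise in the notches of the wooden rest, centred. Each must sit fully down inside its holder, the pot and the bottle upright; set things down, never drop them, and leave the clay bear and the black bird standing where they are.

Things in the scene. Friction and masses are not known exactly. Their poses are not given: they have to be found in the camera images.
- test_pot: Small cream thrown test pot, open and hollow, loose, about 0.11 kg. Round: 66 diameter outside from 8 above its underside up to the rim, foot 54 diameter; 56 high. Origin: centre of the underside; z up. Can be gripped across its outside near the rim.
- glaze_bottle: Small underglaze bottle with a fixed white screw cap, loose, about 0.085 kg. Body 47 diameter, cap 31 diameter from 80 to 100 above the underside; 100 high. Origin: centre of the underside; z up. 
- clay_seal: Slip-cast clay seal (animal) on its belly, pale, loose, rigid, 0.09 kg, 116 long (its x), 68 wide (y), 53 high. Origin: centre of the underside; z up. Head at -x: x = -58 to -17 is 48 wide, 53 high; trunk, x = -20 to 34, up to 55 wide, 36 high; tail low. Grip across its y at x = -22, 20 to 40 above its underside. Either way round in its tray will do.
- stir_stick: Flat wooden stir stick, loose, about 158 long (its y), 36 wide (x), 8 thick, lying flat. Origin: centre of the underside; z up. Either way round in its rest will do.
- pot_setter: Large round plaster setter, fixed to the table: a dish of outside diameter 98, inside diameter 84, inner floor 6 above the table, lip 18 above the table. Origin: centre of its underside, on the table; z up.
- bottle_socket: Small round wooden socket, fixed to the table: outside diameter 76, inside diameter 62, inner floor 6 above the table, lip 18 above the table. Too small for the pot. Origin: centre of its underside; z up.
- seal_tray: Oblong open plaster tray, fixed to the table: outside 150 (its x) by 100 (y), inside 138 by 88, inner floor 6 above the table, lip 18 above the table. Origin: centre of its underside; z up.
- stick_rest: Dark wooden rest, fixed: base 78 (its x) by 158 (y), 8 thick; two cross supports 14 thick at y = -55 and +55, tops 22 above the table; posts at their ends rise to 38 and leave a notch 60 wide in x. The stick lies along y across both supports, between the posts; the 96 gap between the supports is open for fingers. Origin: centre of its underside; z up.
- clay_bear: Pale clay bear figure, sitting, loose, 64 x 60 x 87 high; a bystander, to be left where it is. Origin: centre of the underside; z up. 
- black_bird: Black glazed bird figure, standing, loose, 66 x 64 x 90 high; a bystander, to be left where it is. Origin: centre of the underside; z up. 
Mind the look-alikes: they are no part of the job. Leave any green look-alike of the glaze_bottle alone.

How it is judged:
By the outcome, as a careful person would: the job done as asked, in the order asked, and still so for the second after the job is handed in, with the robot touching nothing.
It also fails if it takes over 118 s, if anything falls off the work surface, if the arm or the gripper's body presses on something with over 40 N, if the wrist force passes 120 N, or if a joint passes its speed limit or range.

## Working session

There is one attempt and no reset: what is moved stays moved. The work goes in short steps, Python scripts to look and compute and a tool call to move; the robot and the scene stay as the last step left them, time stands still between calls to the robot, and variables do not carry over. Pictures are saved under pics/ and viewed, at most 19 in all, crops included, and the job is handed in when it is done.

Besides the shell and the picture viewer there is one more tool, called as name([rows], argument=value, ...), one row to a line, values as JSON. play_rows: Moves the arm, as the interface text tells. Shift numbers are shares of 20 cm and turn numbers shares of pi/2 rad, none past 1 either way. Its arguments: {"type":"object","properties":{"commands":{"type":"array","items":{"type":"array","items":{"type":"array","items":{"type":"number"}}}}},"required":["commands"]}

```bash
mkdir -p pics; ls
cat > h.py <<'E'
import numpy as np, cv2
from workcell import r
from scipy.spatial.transform import Rotation as R
def rot(q): return R.from_quat([q[1],q[2],q[3],q[0]])
def cam(n):
    m=r.camera_model(n); return np.array(m["camera_matrix"]),np.array(m["xyz"]),rot(m["orientation"]).as_matrix()
def grab(n,f):
    p,d=r.get_image(n); cv2.imwrite(f'pics/{f}.png',p[:,:,::-1]); np.savez(f'{f}.npz',p=p,d=d); return p,d
def pts(n,d):
    K,t,M=cam(n); v,u=np.mgrid[:d.shape[0],:d.shape[1]]
    c=np.stack([(u-K[0,2])/K[0,0]*d,(v-K[1,2])/K[1,1]*d,d],-1); return c@M.T+t
def ray(n,u,v,z):
    K,t,M=cam(n); w=M@np.array([(u-K[0,2])/K[0,0],(v-K[1,2])/K[1,1],1]); return t+w*(z-t[2])/w[2]
E
python3 - <<'E'
from h import *
for n in('scene','top'):
    grab(n,n+'0'); K,t,M=cam(n); print(n,K.tolist(),t,M.round(3).tolist())
print(r.observe())
E
```

```text
pics
scene [[530.8928271066181, 0.0, 276.64915415780285], [0.0, 530.8928271066181, 210.0778534533211], [0.0, 0.0, 1.0]] [-0.74337044 -0.79947513  1.20970245] [[0.56, -0.532, 0.636], [-0.829, -0.366, 0.423], [0.008, -0.764, -0.646]]
top [[422.7552829164546, 0.0, 280.5765036021913], [0.0, 422.7552829164546, 203.3192005043389], [0.0, 0.0, 1.0]] [ 0.31303827 -0.03845253  1.24183287] [[0.002, -0.998, 0.065], [-1.0, -0.0, 0.026], [-0.026, -0.065, -0.998]]
{'t': 0.1, 'qpos': array([ 1.13550088,  0.5920215 ,  0.04830655,  1.6096976 , -0.03331929,
        0.94273994, -0.03369935]), 'dq': array([-2.45825340e-04, -1.20438027e-03, -1.09946402e-04, -4.16568025e-03,
        7.61123473e-04, -1.35207414e-03,  3.71752049e-05]), 'joint_torque': array([ 4.61394651e-03, -5.49999332e+01,  1.55347466e+00, -1.98825753e+01,
        9.78675991e-03,  3.76596945e-03,  1.44016596e-06]), 'eef_pos': array([ 0.24277124, -0.68236347,  0.2412582 ]), 'ee_rot': array([-1.00588858e-03,  9.85426216e-01,  1.70100297e-01, -2.24528488e-04]), 'contact_force': array([0.18996557, 0.20945028, 0.01176611]), 'torque': array([ 0.01386112, -0.01988567,  0.02142173]), 'finger_force': 0.0, 'finger_gap': 0.9978518746943547}
```

View pics/top0.png

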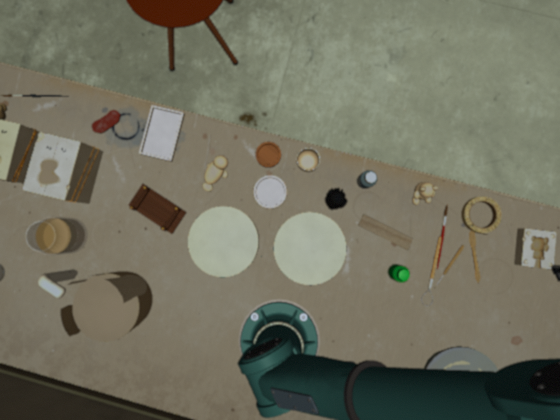

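View pics/scene0.png

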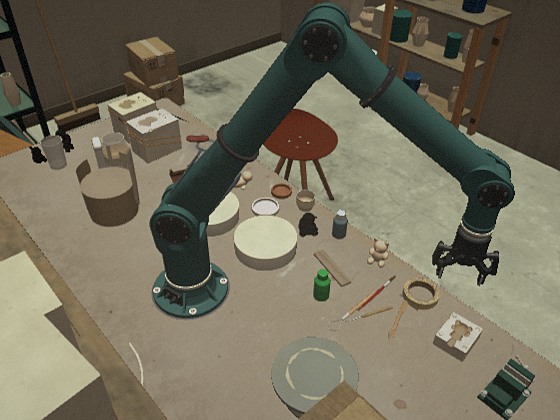

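Top view: the pot is near (308,159), the plaster setter (270,192), the wooden socket (268,154), the seal (215,172), the tray (161,133), the rest (157,208) and the stick (385,231). There are two bottle candidates. The grey one with a white cap at (368,178) fits the underglaze bottle; the green one at (400,273) is the look-alike to leave alone. The bear is at (425,191) and the bird at (336,198). I'll confirm in an enlarged crop and measure.

Run:
```python
from h import *
z=np.load('top0.npz');p,d=z['p'],z['d'];P=pts('top',d)
cv2.imwrite('pics/c1.png',cv2.resize(p[95:290,125:450,::-1],None,fx=2.4,fy=2.4,interpolation=cv2.INTER_CUBIC))
print('table z',[np.median(P[v-3:v+4,u-3:u+4,2]).round(4) for u,v in[(240,150),(340,170),(330,150),(200,200)]])
H=P[...,2]; m=((H>0.004)&(H<.14)&(d>0)).astype(np.uint8); m[300:]=0; m[:100]=0
n,L,S,C=cv2.connectedComponentsWithStats(m)
for i in range(1,n):
    if S[i,4]>60 and 120<C[i,0]<460:
        q=P[L==i]; zt=np.percentile(q[:,2],98); t=q[q[:,2]>zt-.008]
        rr=cv2.minAreaRect((q[:,:2]*1000).astype(np.float32))
        print(C[i].round(),S[i,4],'z98 %.3f'%zt,'top ctr',((t[:,:2].min(0)+t[:,:2].max(0))/2).round(4),'rect',np.round(rr[0]),np.round(rr[1]),round(rr[2],1))
```

```text
table z [np.float64(0.0014), np.float64(0.0005), np.float64(-0.0006), np.float64(0.0016)]
[162. 133.] 1624 z98 0.022 top ctr [0.6023 0.3483] rect [603. 351.] [113. 158.] 77.4
[268. 154.] 508 z98 0.022 top ctr [0.5379 0.0324] rect [540.  33.] [80. 78.] 18.2
[307. 159.] 448 z98 0.058 top ctr [ 0.5166 -0.0831] rect [519. -80.] [75. 65.] 65.7
[215. 172.] 560 z98 0.054 top ctr [0.5112 0.1666] rect [486. 193.] [ 71. 112.] 44.0
[367. 179.] 303 z98 0.103 top ctr [ 0.4592 -0.2515] rect [ 467. -258.] [55. 67.] 39.8
[270. 192.] 847 z98 0.023 top ctr [0.4278 0.0263] rect [427.  25.] [ 98. 100.] 71.6
[423. 192.] 415 z98 0.087 top ctr [ 0.4256 -0.4103] rect [ 424. -422.] [63. 82.] 16.4
[157. 209.] 1426 z98 0.039 top ctr [0.3787 0.3583] rect [375. 362.] [172.  95.] 57.4
[335. 199.] 393 z98 0.090 top ctr [ 0.4036 -0.1637] rect [ 408. -166.] [67. 72.] 20.3
[223. 241.] 4044 z98 0.064 top ctr [0.2839 0.1542] rect [283. 162.] [209. 213.] 35.2
[438. 250.] 375 z98 0.015 top ctr [ 0.2686 -0.4578] rect [ 264. -463.] [ 27. 254.] 75.8
[310. 248.] 4245 z98 0.064 top ctr [ 0.2652 -0.0878] rect [262. -90.] [217. 215.] 8.3
[385. 232.] 714 z98 0.015 top ctr [ 0.3124 -0.3079] rect [ 312. -306.] [166.  45.] 62.6
[452. 260.] 140 z98 0.016 top ctr [ 0.231  -0.4975] rect [ 229. -498.] [ 19. 113.] 53.3
[398. 273.] 339 z98 0.103 top ctr [ 0.197  -0.3354] rect [ 192. -347.] [68. 58.] 38.1
```

View pics/c1.png

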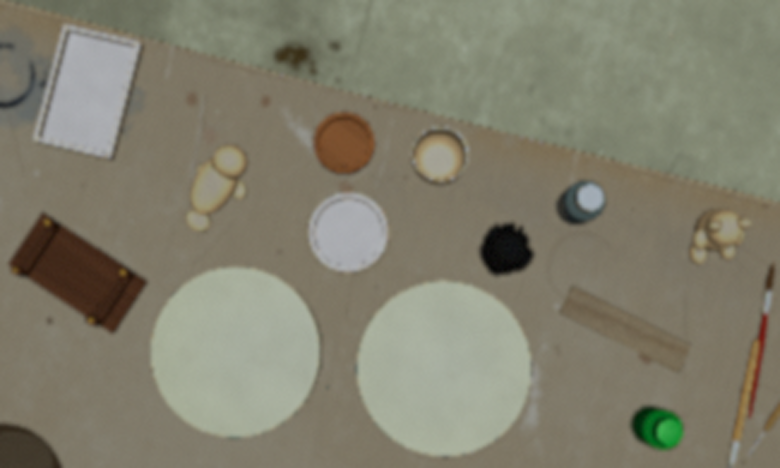

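The crop confirms it: the grey bottle with the white cap is at crop (585,200), the open cream pot at (438,155), the seal's head is at (230,160) with its tail at (198,220), and the rest shows four gold post dots. Next I'll refine the positions.

```bash
cat >> h.py <<'E'
def mask(p,box,k=1.0):
    x0,y0,x1,y1=box; s=6
    c=cv2.resize(cv2.cvtColor(p[y0:y1,x0:x1],cv2.COLOR_RGB2LAB),None,fx=s,fy=s,interpolation=cv2.INTER_CUBIC).astype(float)
    b=np.median(np.concatenate([c[:6].reshape(-1,3),c[-6:].reshape(-1,3),c[:,:6].reshape(-1,3),c[:,-6:].reshape(-1,3)]),0)
    D=np.linalg.norm(c-b,axis=-1); D=np.clip(D*2,0,255).astype(np.uint8)
    t,_=cv2.threshold(D,0,255,cv2.THRESH_OTSU); return D>t*k,c
def big(m,box,n='top',z=0,s=6):
    cs,_=cv2.findContours(m.astype(np.uint8),cv2.RETR_EXTERNAL,cv2.CHAIN_APPROX_NONE); c=max(cs,key=cv2.contourArea)[:,0].astype(float)
    uv=(c+.5)/s-.5+np.array(box[:2]); return (np.array([ray(n,u,v,z)[:2] for u,v in uv])*1000).astype(np.float32)
E
python3 - <<'E'
from h import *
p=np.load('top0.npz')['p']
B={'tray':((132,98,190,168),.009),'setter':((248,170,292,214),.009),'socket':((250,138,288,172),.009),'pot':((292,142,324,176),.032),'stick':((350,205,418,257),.004),'seal':((198,150,232,196),.02),'bottle':((352,164,384,194),.05)}
vis=[]
for n,(b,z) in B.items():
    m,c=mask(p,b)
    if n=='seal': m=(c[...,2]-128>np.percentile(c[...,2]-128,50)+6)
    q=big(m,b,z=z); rr=cv2.minAreaRect(q); e=cv2.fitEllipse(q)
    print(n,'rect',np.round(rr[0],1),np.round(rr[1],1),round(rr[2],1),'ell',np.round(e[0],1),np.round(e[1],1),round(e[2],1))
    if n in('seal','bottle','pot','stick'):
        o=p[b[1]:b[3],b[0]:b[2],::-1]; o=cv2.resize(o,None,fx=6,fy=6); cs,_=cv2.findContours(m.astype(np.uint8),0,1); cv2.drawContours(o,cs,-1,(0,0,255),1); vis.append(cv2.copyMakeBorder(o,0,320-o.shape[0],0,0,0))
# cap
b=B['bottle'][0]; m,c=mask(p,b); g=c[...,0]>190; q=big(g,b,z=.095); print('cap',cv2.minEnclosingCircle(q),cv2.fitEllipse(q))
# gold dots
y0,y1,x0,x1=180,236,124,190; lab=cv2.cvtColor(p[y0:y1,x0:x1],cv2.COLOR_RGB2LAB).astype(float)
g=cv2.resize(lab[...,2]+lab[...,0]*.5,None,fx=6,fy=6,interpolation=cv2.INTER_CUBIC)
for u,v in[(144.6,187.5),(176,208),(163,228),(132,205)]:
    U,V=int((u-x0+.5)*6),int((v-y0+.5)*6); w=lab[...,2]
    i,j=int(v-y0),int(u-x0); s=lab[i-3:i+4,j-3:j+4,2]; s=np.clip(s-np.percentile(s,75),0,None); vv,uu=np.mgrid[i-3:i+4,j-3:j+4]
    a,c=(uu*s).sum()/s.sum()+x0,(vv*s).sum()/s.sum()+y0; print('gold',round(a,2),round(c,2),ray('top',a,c,.038)[:2].round(4))
o=np.hstack(vis); print(o.shape); cv2.imwrite('pics/c2.png',cv2.resize(o,(790,int(790*o.shape[0]/o.shape[1]))))
E
```

```text
tray rect [605.7 351.9] [ 99.8 150.5] 76.4 ell [605.7 351.8] [112.9 179.5] 75.9
setter rect [428.8  26.1] [96.  96.4] 1.4 ell [429.3  26.2] [96.2 97. ] 38.8
socket rect [538.2  31.4] [78.5 74.3] 12.9 ell [538.4  31.4] [74.7 78.3] 97.6
pot rect [514.9 -82.7] [49.2 48.9] 62.6 ell [514.9 -82.8] [47.5 49.7] 141.1Traceback (most recent call last):
  File "<stdin>", line 8, in <module>
  File "h.py", line 22, in big
    uv=(c+.5)/s-.5+np.array(box[:2]); return (np.array([ray(n,u,v,z)[:2] for u,v in uv])*1000).astype(np.float32)
                                                        ~~~^^^^^^^^^
  File "h.py", line 13, in ray
    K,t,M=cam(n); w=M@np.array([(u-K[0,2])/K[0,0],(v-K[1,2])/K[1,1],1]); return t+w*(z-t[2])/w[2]
          ~~~^^^
  File "h.py", line 6, in cam
    m=r.camera_model(n); return np.array(m["camera_matrix"]),np.array(m["xyz"]),rot(m["orientation"]).as_matrix()
ValueError: time passes only in moves, steps and waits
```

```bash
sed -i 's/^def cam(n):/from functools import lru_cache\n@lru_cache\ndef cam(n):/' h.py
cat > m.py <<'E'
from h import *
p=np.load('top0.npz')['p']
B={'pot':((292,142,324,176),.032),'stick':((350,205,418,257),.004),'seal':((198,150,232,196),.02),'bottle':((352,164,384,194),.05)}
vis=[]
for n,(b,z) in B.items():
    m,c=mask(p,b,.45 if n=='pot' else 1)
    if n=='seal': m=(c[...,2]>np.percentile(c[...,2],50)+6)
    q=big(m,b,z=z); rr=cv2.minAreaRect(q); e=cv2.fitEllipse(q)
    print(n,'rect',np.round(rr[0],1),np.round(rr[1],1),round(rr[2],1),'ell',np.round(e[0],1),np.round(e[1],1),round(e[2],1))
    o=p[b[1]:b[3],b[0]:b[2],::-1]; o=cv2.resize(o,None,fx=6,fy=6); cs,_=cv2.findContours(m.astype(np.uint8),0,1); cv2.drawContours(o,cs,-1,(0,0,255),1); vis.append(cv2.copyMakeBorder(o,0,320-o.shape[0],0,0,0))
b=B['bottle'][0]; m,c=mask(p,b); g=c[...,0]>.8*c[...,0].max(); q=big(g,b,z=.095); print('cap',cv2.minEnclosingCircle(q),cv2.fitEllipse(q))
lab=cv2.cvtColor(p,cv2.COLOR_RGB2LAB).astype(float)
for u,v in[(144.6,187.5),(176,208),(163,228),(132,205)]:
    i,j=round(v),round(u); s=lab[i-3:i+4,j-3:j+4,2]; s=np.clip(s-np.percentile(s,75),0,None); vv,uu=np.mgrid[i-3:i+4,j-3:j+4]
    a,c=(uu*s).sum()/s.sum(),(vv*s).sum()/s.sum(); print('gold',round(a,2),round(c,2),ray('top',a,c,.038)[:2].round(4))
o=np.hstack(vis); cv2.imwrite('pics/c2.png',cv2.resize(o,(790,int(790*o.shape[0]/o.shape[1]))))
E
python3 m.py
```

```text
pot rect [522.  -84.5] [62.7 62.6] 52.2 ell [521.2 -84.4] [61.6 62.5] 84.5
stick rect [ 308.7 -308.4] [165.   48.8] 63.6 ell [ 310.7 -312.2] [ 45.1 211.6] 152.7
seal rect [492.4 187.1] [50.1 92.6] 65.0 ell [492.6 186.1] [46.5 94.4] 58.1
bottle rect [ 456.1 -243.8] [46.7 46.5] 27.9 ell [ 457.5 -246.5] [45.3 55.1] 32.5
cap ((460.6258544921875, -253.14663696289062), 14.521963119506836) ((460.5107421875, -252.99562072753906), (27.553876876831055, 28.139488220214844), 101.49726867675781)
gold 144.07 187.22 [0.4384 0.3875]
gold 175.72 208.12 [0.3781 0.2944]
gold 162.49 227.85 [0.3214 0.3315]
gold 131.0 206.89 [0.3816 0.4242]
```

View pics/c2.png

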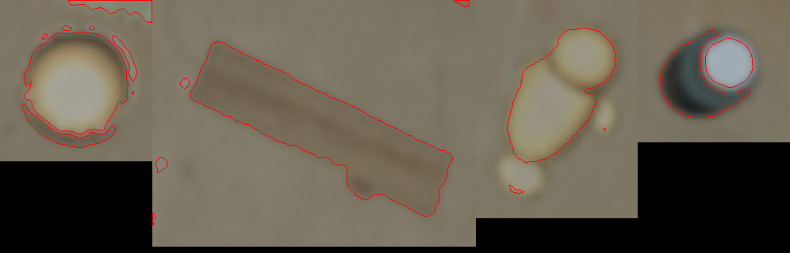

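The pot's outer ring is centred near full-image (308.2,159.5). The stick's outline carries a small bump that is only a mark on the table. The seal's head is at (220.9,161.6) and its tail at (207.5,186.3). The cap is clear.

```bash
cat >> h.py <<'E'
def plan(steps,cur=None):
    """steps (x,y,z,closing angle deg) -> tool turn z and shift fractions, relative to the pose before"""
    if cur is None:
        o=r.observe(); M=rot(o['ee_rot']).as_matrix(); x,y,z=o['eef_pos']; cur=(x,y,z,np.degrees(np.arctan2(M[1,1],M[0,1]))); print('cur',np.round(cur,4),'tilt',M[:,2].round(4))
    for s in steps:
        a=np.radians(cur[3]); d=np.array(s[:3])-cur[:3]; tx=np.array([-np.sin(a),np.cos(a),0]); ty=np.array([np.cos(a),np.sin(a),0])
        t=(cur[3]-s[3]+90)%180-90
        print(s,'turn z %.3f shift %.3f %.3f %.3f'%(t/90,d@tx/.2,d@ty/.2,-d[2]/.2)); cur=s[:3]+(cur[3]-t,)
E
python3 - <<'E'
from h import *
p=lambda *a:(ray('top',*a)[:2]*1000).round(1)
print('pot',p(308.2,159.5,.03),p(308.2,159.5,.056))
print('stick',p(385.3,231.2,.006))
f=lambda x,y:p(350+(x-152)/4.76-.5,205+y/4.76-.5,.006)
A,Bb,C,D=[f(*q) for q in[(215,42),(452,153),(430,215),(193,98)]]; print(A,Bb,C,D,np.degrees(np.arctan2(*(Bb-A)[::-1])),np.degrees(np.arctan2(*(C-D)[::-1])))
h,t,b=p(220.4,161.1,.035),p(207,185.8,.008),p(213.3,172,.02); print('seal head,tail,trunk',h,t,b,np.degrees(np.arctan2(*(h-t)[::-1])),np.degrees(np.arctan2(*(h-b)[::-1])),np.linalg.norm(h-t))
# scene view checks by depth: pot rim, seal, bottle points
z=np.load('scene0.npz');P=pts('scene',z['d']); 
for n,c,rad in(('pot',(.517,-.083),.05),('bottle',(.46,-.253),.045),('seal',(.49,.19),.08)):
    s=(np.hypot(P[...,0]-c[0],P[...,1]-c[1])<rad)&(P[...,2]>.012); q=P[s]; zt=np.percentile(q[:,2],97); tq=q[q[:,2]>zt-.01]; print(n,s.sum(),zt,cv2.minEnclosingCircle((tq[:,:2]*1000).astype(np.float32)))
plan([(.517,-.083,.15,0),(.517,-.083,.03,0)])
E
```

```text
pot [519.3 -86.1] [514.9 -85.1]
stick [ 313.  -309.8]
[ 364.8 -245.2] [ 297.5 -387.8] [ 259.9 -373.9] [ 330.6 -231.5] -115.26494461158421 -116.4038820395429
seal head,tail,trunk [514.4 167.6] [445.6 211.1] [484.8 190.7] -32.303834888271446 -37.96866972891897 81.3983415064459
pot 320 0.05594081370347966 ((515.625244140625, -82.85725402832031), 37.32712173461914)
bottle 325 0.1007047463978271 ((457.8753356933594, -251.11480712890625), 17.709333419799805)
seal 153 0.053813544732522624 ((501.05731201171875, 161.77096557617188), 23.456872940063477)
cur [  0.2428  -0.6824   0.2413 -70.4127] tilt [-8.0e-04  1.9e-03 -1.0e+00]
(0.517, -0.083, 0.15, 0) turn z -0.782 shift 2.296 -2.364 0.456
(0.517, -0.083, 0.03, 0) turn z 0.000 shift 0.000 0.000 0.600
```

play_rows([
  [[0, 0, -0.05, 0.15, -0.15, 0, -1], [0, 0, -0.1, 0.3, -0.3, 0, -1], [0, 0, -0.15, 0.45, -0.45, 0, -1], [0, 0, -0.2, 0.6, -0.6, 0, -1], [0, 0, -0.26, 0.75, -0.75, 0, -1], [0, 0, -0.3, 0.9, -0.9, 0, -1], [0, 0, -0.35, 1, -1, 0, -1], [0, 0, -0.35, 1, -1, 0, -1]],
])

```text
t: 0.9
eef_pos: [0.3669, -0.4228, 0.2421]
ee_rot: [-0.001, 0.9, 0.436, 0.001]
contact_force: [0.0, -0.5, 0.7]
finger_gap: 0.996
finger_force: 0.0
```

```bash
python3 -c "
from h import *
plan([(.4,-.25,.22,0),(.516,-.084,.22,0),(.516,-.084,.11,0),(.516,-.084,.03,0)])"
```

```text
cur [  0.3669  -0.4228   0.2421 -38.3513] tilt [ 5.0e-04  2.9e-03 -1.0e+00]
(0.4, -0.25, 0.22, 0) turn z -0.426 shift 0.780 -0.407 0.111
(0.516, -0.084, 0.22, 0) turn z 0.000 shift 0.830 0.580 -0.000
(0.516, -0.084, 0.11, 0) turn z 0.000 shift 0.000 0.000 0.550
(0.516, -0.084, 0.03, 0) turn z 0.000 shift 0.000 0.000 0.400
```

play_rows([
  [[0, 0, -0.07, 0.13, -0.07, 0.02, -1], [0, 0, -0.14, 0.26, -0.14, 0.04, -1], [0, 0, -0.21, 0.39, -0.21, 0.06, -1], [0, 0, -0.28, 0.52, -0.27, 0.08, -1], [0, 0, -0.35, 0.65, -0.34, 0.1, -1], [0, 0, -0.426, 0.78, -0.407, 0.11, -1], [0, 0, -0.426, 0.78, -0.407, 0.11, -1], [0, 0, -0.426, 0.78, -0.407, 0.11, -1]],
])

```text
t: 1.7
eef_pos: [0.3991, -0.256, 0.2203]
ee_rot: [0.0, 0.711, 0.703, -0.0]
contact_force: [0.3, -0.4, 0.6]
finger_gap: 1.0
finger_force: 0.0
```

play_rows([
  [[0, 0, 0, 0.15, 0.1, 0, -1], [0, 0, 0, 0.3, 0.2, 0, -1], [0, 0, 0, 0.45, 0.31, 0, -1], [0, 0, 0, 0.6, 0.42, 0, -1], [0, 0, 0, 0.75, 0.52, 0.1, -1], [0, 0, 0, 0.83, 0.58, 0.3, -1], [0, 0, 0, 0.83, 0.58, 0.5, -1], [0, 0, 0, 0.83, 0.58, 0.5, -1]],
])

```text
t: 2.5
eef_pos: [0.5139, -0.0915, 0.1161]
ee_rot: [-0.003, 0.711, 0.703, -0.003]
contact_force: [-1.2, -0.1, 0.1]
finger_gap: 0.999
finger_force: 0.0
```

```bash
python3 -c "
from h import *
grab('scene','s1');grab('top','t1')
o=cv2.imread('pics/s1.png')[130:290,220:400]; cv2.imwrite('pics/s1c.png',cv2.resize(o,None,fx=3.5,fy=3.5))
plan([(.516,-.084,.07,0),(.516,-.084,.03,0)])"
```

```text
cur [ 0.5164 -0.0922  0.12   -0.7428] tilt [-0.0019 -0.001  -1.    ]
(0.516, -0.084, 0.07, 0) turn z -0.008 shift 0.041 -0.003 0.250
(0.516, -0.084, 0.03, 0) turn z 0.000 shift 0.000 0.000 0.200
```

View pics/s1c.png

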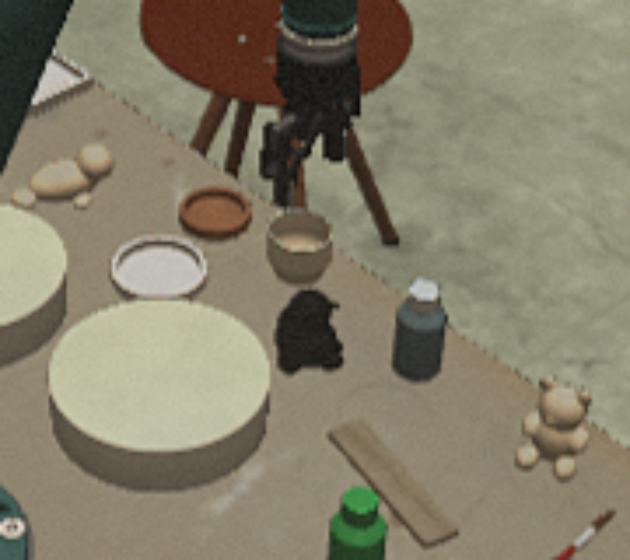

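The open gripper hangs above the pot (crop 300,245), and the neighbours are untouched. I'm lowering.

play_rows([
  [[0, 0, -0.008, 0.04, 0, 0, -1], [0, 0, -0.008, 0.04, 0, 0.1, -1], [0, 0, -0.008, 0.04, 0, 0.2, -1], [0, 0, -0.008, 0.04, 0, 0.3, -1], [0, 0, -0.008, 0.04, 0, 0.38, -1], [0, 0, -0.008, 0.04, 0, 0.45, -1], [0, 0, -0.008, 0.04, 0, 0.45, -1], [0, 0, -0.008, 0.04, 0, 0.45, -1]],
])

```text
t: 3.4
eef_pos: [0.518, -0.0826, 0.0318]
ee_rot: [0.001, 0.706, 0.708, 0.001]
contact_force: [-0.1, -0.3, -0.0]
finger_gap: 0.997
finger_force: 0.0
```

play_rows([
  [[0, 0, 0, 0, 0, 0, -0.7], [0, 0, 0, 0, 0, 0, -0.6], [0, 0, 0, 0, 0, 0, -0.4], [0, 0, 0, 0, 0, 0, 0], [0, 0, 0, 0, 0, 0, 1], [0, 0, 0, 0, 0, 0, 1], [0, 0, 0, 0, 0, 0, 1], [0, 0, 0, 0, 0, 0, 1]],
])

```text
t: 4.2
eef_pos: [0.5176, -0.0824, 0.0318]
ee_rot: [0.001, 0.706, 0.708, 0.001]
contact_force: [-1.0, 0.7, 9.6]
finger_gap: 0.747
finger_force: 64.5
```

```bash
python3 -c "
from h import *
plan([(.516,-.084,.11,0),(.429,.026,.11,0),(.429,.026,.037,0)])"
```

```text
cur [ 0.5176 -0.0824  0.0318  0.1186] tilt [ 2.1e-03 -6.0e-04 -1.0e+00]
(0.516, -0.084, 0.11, 0) turn z 0.001 shift -0.008 -0.008 -0.391
(0.429, 0.026, 0.11, 0) turn z 0.000 shift 0.550 -0.435 -0.000
(0.429, 0.026, 0.037, 0) turn z 0.000 shift 0.000 0.000 0.365
```

play_rows([
  [[0, 0, 0, 0, 0, -0.03, 1], [0, 0, 0, 0, 0, -0.08, 1], [0, 0, 0, 0, 0, -0.15, 1], [0, 0, 0, 0, 0, -0.22, 1], [0, 0, 0, 0, 0, -0.3, 1], [0, 0, 0, 0, 0, -0.37, 1], [0, 0, 0, 0, 0, -0.4, 1], [0, 0, 0, 0, 0, -0.4, 1]],
])

```text
t: 5.0
eef_pos: [0.5172, -0.0824, 0.1113]
ee_rot: [0.001, 0.706, 0.708, 0.001]
contact_force: [0.0, -0.4, -1.3]
finger_gap: 0.747
finger_force: 66.2
```

play_rows([
  [[0, 0, 0, 0.08, -0.06, 0, 1], [0, 0, 0, 0.18, -0.14, 0, 1], [0, 0, 0, 0.29, -0.23, 0, 1], [0, 0, 0, 0.4, -0.32, 0, 1], [0, 0, 0, 0.5, -0.4, 0, 1], [0, 0, 0, 0.542, -0.443, 0, 1], [0, 0, 0, 0.542, -0.443, 0, 1], [0, 0, 0, 0.542, -0.443, 0, 1]],
])

```text
t: 5.8
eef_pos: [0.4287, 0.0254, 0.1102]
ee_rot: [0.0, 0.706, 0.708, 0.0]
contact_force: [0.3, 0.2, -0.9]
finger_gap: 0.75
finger_force: 66.2
```

```bash
python3 -c "
from h import *
grab('scene','s2');grab('top','t2')
o=cv2.imread('pics/s2.png')[140:260,200:340]; o=cv2.resize(o,None,fx=3.3,fy=3.3); q=cv2.resize(cv2.imread('pics/t2.png')[140:260,230:330],None,fx=3.3,fy=3.3); cv2.imwrite('pics/s2c.png',np.hstack([o,q]))
print(o.shape,q.shape)
plan([(.429,.026,.037,0)])"
```

```text
(396, 462, 3) (396, 330, 3)
cur [0.4292 0.0249 0.1102 0.0212] tilt [ 1.1e-03 -3.0e-04 -1.0e+00]
(0.429, 0.026, 0.037, 0) turn z 0.000 shift 0.005 -0.001 0.366
```

View pics/s2c.png

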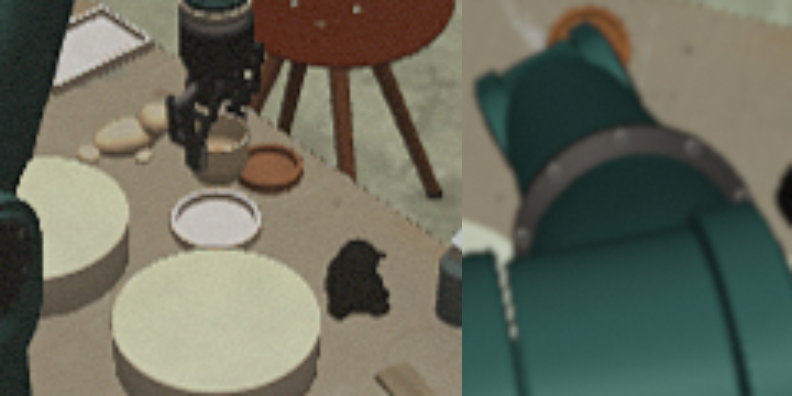

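The pot is held upright above the setter. I'm lowering.

play_rows([
  [[0, 0, 0, 0.01, 0, 0.08, 1], [0, 0, 0, 0.01, 0, 0.18, 1], [0, 0, 0, 0.01, 0, 0.26, 1], [0, 0, 0, 0.01, 0, 0.31, 1], [0, 0, 0, 0.01, 0, 0.33, 1], [0, 0, 0, 0.01, 0, 0.345, 1], [0, 0, 0, 0.01, 0, 0.355, 1], [0, 0, 0, 0.01, 0, 0.36, 1]],
])

```text
t: 6.7
eef_pos: [0.4282, 0.0279, 0.0385]
ee_rot: [0.0, 0.706, 0.708, 0.0]
contact_force: [-1.4, -1.1, -1.2]
finger_gap: 0.748
finger_force: 66.3
```

play_rows([
  [[0, 0, 0, 0, 0, 0.002, 1], [0, 0, 0, 0, 0, 0.004, 1], [0, 0, 0, 0, 0, 0.006, 1], [0, 0, 0, 0, 0, 0.006, 1], [0, 0, 0, 0, 0, 0.006, 1], [0, 0, 0, 0, 0, 0.006, 1], [0, 0, 0, 0, 0, 0.006, 1], [0, 0, 0, 0, 0, 0.006, 1]],
])

```text
t: 7.5
eef_pos: [0.4281, 0.028, 0.0379]
ee_rot: [0.0, 0.706, 0.708, 0.0]
contact_force: [-1.1, 0.4, 6.9]
finger_gap: 0.744
finger_force: 67.3
```

The pot is touching down, so I'll release it gently and retreat.

play_rows([
  [[0, 0, 0, 0, 0, 0, -0.5], [0, 0, 0, 0, 0, 0, -0.55], [0, 0, 0, 0, 0, 0, -0.6], [0, 0, 0, 0, 0, 0, -0.7], [0, 0, 0, 0, 0, 0, -0.8], [0, 0, 0, 0, 0, 0, -0.9], [0, 0, 0, 0, 0, 0, -1], [0, 0, 0, 0, 0, 0, -1]],
])

```text
t: 8.3
eef_pos: [0.4279, 0.0279, 0.0371]
ee_rot: [-0.0, 0.706, 0.708, -0.0]
contact_force: [0.4, -0.3, -0.5]
finger_gap: 1.001
finger_force: 0.0
```

play_rows([
  [[0, 0, 0, 0, 0, -0.05, -1], [0, 0, 0, 0, 0, -0.15, -1], [0, 0, 0, 0, 0, -0.3, -1], [0, 0, 0, 0, 0, -0.5, -1], [0, 0, 0, 0, 0, -0.7, -1], [0, 0, 0, 0, 0, -0.8, -1], [0, 0, 0, 0, 0, -0.8, -1], [0, 0, 0, 0, 0, -0.8, -1]],
])

```text
t: 9.1
eef_pos: [0.4276, 0.0276, 0.1976]
ee_rot: [0.001, 0.706, 0.708, 0.0]
contact_force: [-0.3, -1.1, -0.6]
finger_gap: 0.998
finger_force: 0.0
```

```bash
python3 -c "
from h import *
p,d=grab('scene','s3');P=pts('scene',d)
s=(np.hypot(P[...,0]-.429,P[...,1]-.026)<.055)&(P[...,2]>.03)&(P[...,2]<.09); q=P[s]; zt=np.percentile(q[:,2],97); t=q[q[:,2]>zt-.008]; print('rim',zt,cv2.minEnclosingCircle((t[:,:2]*1000).astype(np.float32)))
plan([(.4435,-.11,.2,0),(.460,-.2525,.2,0),(.460,-.2525,.046,0)])"
```

```text
rim 0.06217925493136066 ((425.78033447265625, 26.584613800048828), 36.86015701293945)
cur [0.4272 0.0276 0.1968 0.1294] tilt [-9.e-04 -5.e-04 -1.e+00]
(0.4435, -0.11, 0.2, 0) turn z 0.001 shift -0.688 0.080 -0.016
(0.46, -0.2525, 0.2, 0) turn z 0.000 shift -0.713 0.083 -0.000
(0.46, -0.2525, 0.046, 0) turn z 0.000 shift 0.000 0.000 0.770
```

The rim is at 62 mm and centred, so the pot is seated. Next is the bottle.

play_rows([
  [[0, 0, 0, -0.1, 0.01, 0, -1], [0, 0, 0, -0.25, 0.03, 0, -1], [0, 0, 0, -0.4, 0.05, 0, -1], [0, 0, 0, -0.55, 0.07, 0, -1], [0, 0, 0, -0.7, 0.08, 0, -1], [0, 0, 0, -0.85, 0.1, 0, -1], [0, 0, 0, -1, 0.12, 0, -1], [0, 0, 0, -1, 0.12, 0, -1]],
])

```text
t: 9.95
eef_pos: [0.4517, -0.1763, 0.1954]
ee_rot: [-0.001, 0.709, 0.706, -0.001]
contact_force: [0.5, 0.5, 0.0]
finger_gap: 1.002
finger_force: 0.0
```

play_rows([
  [[0, 0, 0, -0.12, 0.02, 0, -1], [0, 0, 0, -0.25, 0.03, 0, -1], [0, 0, 0, -0.36, 0.04, 0, -1], [0, 0, 0, -0.4, 0.044, 0, -1], [0, 0, 0, -0.4, 0.044, 0.1, -1], [0, 0, 0, -0.4, 0.044, 0.22, -1], [0, 0, 0, -0.4, 0.044, 0.3, -1], [0, 0, 0, -0.4, 0.044, 0.3, -1]],
])

```text
t: 10.75
eef_pos: [0.4593, -0.2495, 0.1344]
ee_rot: [-0.003, 0.705, 0.709, -0.001]
contact_force: [-0.6, 0.0, -0.1]
finger_gap: 0.999
finger_force: 0.0
```

```bash
python3 -c "
from h import *
plan([(.460,-.2525,.046,0)])"
```

```text
cur [ 0.4593 -0.2495  0.1344  0.2608] tilt [-0.0062  0.0036 -1.    ]
(0.46, -0.2525, 0.046, 0) turn z 0.003 shift -0.015 0.003 0.442
```

play_rows([
  [[0, 0, 0, -0.01, 0, 0, -1], [0, 0, 0, -0.01, 0, 0.04, -1], [0, 0, 0, -0.01, 0, 0.12, -1], [0, 0, 0, -0.01, 0, 0.22, -1], [0, 0, 0, -0.01, 0, 0.32, -1], [0, 0, 0, -0.01, 0, 0.4, -1], [0, 0, 0, -0.01, 0, 0.44, -1], [0, 0, 0, -0.01, 0, 0.44, -1]],
])

```text
t: 11.55
eef_pos: [0.4612, -0.2538, 0.0485]
ee_rot: [-0.0, 0.706, 0.708, -0.0]
contact_force: [-0.1, 0.3, -0.5]
finger_gap: 1.0
finger_force: 0.0
```

play_rows([
  [[0, 0, 0, 0, 0, 0, -0.6], [0, 0, 0, 0, 0, 0, -0.4], [0, 0, 0, 0, 0, 0, -0.2], [0, 0, 0, 0, 0, 0, -0.1], [0, 0, 0, 0, 0, 0, 0.2], [0, 0, 0, 0, 0, 0, 1], [0, 0, 0, 0, 0, 0, 1], [0, 0, 0, 0, 0, 0, 1]],
])

```text
t: 12.35
eef_pos: [0.4617, -0.2542, 0.05]
ee_rot: [0.001, 0.706, 0.708, 0.0]
contact_force: [-0.8, 1.3, 6.5]
finger_gap: 0.525
finger_force: 60.5
```

play_rows([
  [[0, 0, 0, 0, 0, -0.05, 1], [0, 0, 0, 0, 0, -0.15, 1], [0, 0, 0, 0, 0, -0.28, 1], [0, 0, 0, 0, 0, -0.42, 1], [0, 0, 0, 0, 0, -0.55, 1], [0, 0, 0, 0, 0, -0.65, 1], [0, 0, 0, 0, 0, -0.7, 1], [0, 0, 0, 0, 0, -0.7, 1]],
])

```text
t: 13.15
eef_pos: [0.4621, -0.2544, 0.1906]
ee_rot: [0.001, 0.706, 0.708, 0.0]
contact_force: [0.1, -0.1, -2.0]
finger_gap: 0.522
finger_force: 61.3
```

```bash
python3 -c "
from h import *
plan([(.50,-.11,.188,0),(.538,.0315,.188,0),(.538,.0315,.052,0)])"
```

```text
cur [ 0.4621 -0.2544  0.1906  0.1292] tilt [ 0.0027 -0.0015 -1.    ]
(0.5, -0.11, 0.188, 0) turn z 0.001 shift 0.721 0.191 0.013
(0.538, 0.0315, 0.188, 0) turn z 0.000 shift 0.708 0.190 -0.000
(0.538, 0.0315, 0.052, 0) turn z 0.000 shift 0.000 0.000 0.680
```

play_rows([
  [[0, 0, 0, 0.08, 0.02, 0, 1], [0, 0, 0, 0.2, 0.05, 0, 1], [0, 0, 0, 0.34, 0.09, 0, 1], [0, 0, 0, 0.48, 0.13, 0, 1], [0, 0, 0, 0.62, 0.16, 0, 1], [0, 0, 0, 0.72, 0.19, 0, 1], [0, 0, 0, 0.8, 0.21, 0, 1], [0, 0, 0, 0.8, 0.21, 0, 1]],
])

```text
t: 13.95
eef_pos: [0.503, -0.0909, 0.1881]
ee_rot: [-0.001, 0.704, 0.71, 0.0]
contact_force: [0.7, -0.1, -0.9]
finger_gap: 0.524
finger_force: 61.3
```

play_rows([
  [[0, 0, 0, 0.08, 0.02, 0, 1], [0, 0, 0, 0.2, 0.05, 0, 1], [0, 0, 0, 0.34, 0.09, 0, 1], [0, 0, 0, 0.48, 0.13, 0, 1], [0, 0, 0, 0.58, 0.16, 0, 1], [0, 0, 0, 0.63, 0.17, 0, 1], [0, 0, 0, 0.63, 0.17, 0, 1], [0, 0, 0, 0.63, 0.17, 0, 1]],
])

```text
t: 14.75
eef_pos: [0.5359, 0.0303, 0.1885]
ee_rot: [-0.0, 0.707, 0.707, -0.001]
contact_force: [0.3, -0.2, -0.8]
finger_gap: 0.522
finger_force: 61.3
```

```bash
python3 -c "
from h import *
p,d=grab('scene','s4')
cv2.imwrite('pics/s4c.png',cv2.resize(p[90:250,200:380,::-1],None,fx=3.3,fy=3.3))
plan([(.538,.0315,.0555,0)])"
```

```text
cur [0.536  0.03   0.1886 0.0089] tilt [-0.0016 -0.0015 -1.    ]
(0.538, 0.0315, 0.0555, 0) turn z 0.000 shift 0.007 0.010 0.666
```

View pics/s4c.png

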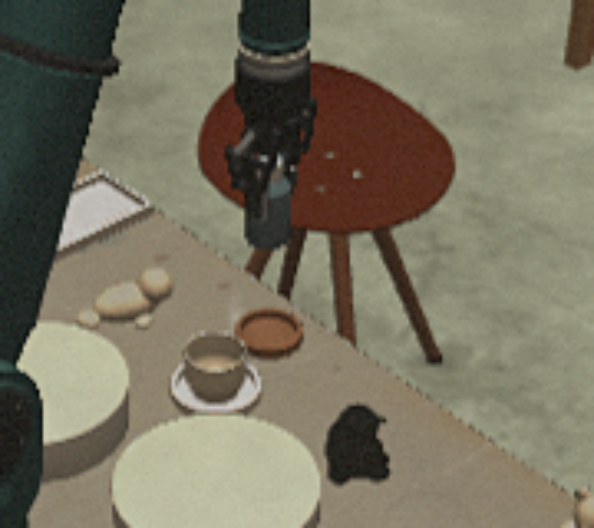

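The pot stands in the setter (crop 213,365). The bottle is held upright (crop 267,215) above the socket (270,330).

play_rows([
  [[0, 0, 0, 0.007, 0.01, 0.06, 1], [0, 0, 0, 0.007, 0.01, 0.18, 1], [0, 0, 0, 0.007, 0.01, 0.32, 1], [0, 0, 0, 0.007, 0.01, 0.44, 1], [0, 0, 0, 0.007, 0.01, 0.53, 1], [0, 0, 0, 0.007, 0.01, 0.58, 1], [0, 0, 0, 0.007, 0.01, 0.6, 1], [0, 0, 0, 0.007, 0.01, 0.6, 1]],
])

```text
t: 15.6
eef_pos: [0.5386, 0.0333, 0.0687]
ee_rot: [-0.0, 0.706, 0.708, -0.0]
contact_force: [-0.3, -0.1, -1.0]
finger_gap: 0.522
finger_force: 61.3
```

```bash
python3 -c "
from h import *
plan([(.538,.0315,.0555,0)])"
```

```text
cur [0.5386 0.0333 0.0687 0.1215] tilt [-6.e-04 -2.e-04 -1.e+00]
(0.538, 0.0315, 0.0555, 0) turn z 0.001 shift -0.009 -0.003 0.066
```

play_rows([
  [[0, 0, 0, -0.008, 0, 0.02, 1], [0, 0, 0, -0.008, 0, 0.04, 1], [0, 0, 0, -0.008, 0, 0.05, 1], [0, 0, 0, -0.008, 0, 0.06, 1], [0, 0, 0, -0.008, 0, 0.065, 1], [0, 0, 0, -0.008, 0, 0.068, 1], [0, 0, 0, -0.008, 0, 0.07, 1], [0, 0, 0, -0.008, 0, 0.07, 1]],
])

```text
t: 16.4
eef_pos: [0.5388, 0.0321, 0.0561]
ee_rot: [0.0, 0.706, 0.708, -0.0]
contact_force: [-2.5, -0.1, 8.6]
finger_gap: 0.52
finger_force: 62.3
```

play_rows([
  [[0, 0, 0, 0, 0, 0, -0.05], [0, 0, 0, 0, 0, 0, -0.1], [0, 0, 0, 0, 0, 0, -0.2], [0, 0, 0, 0, 0, 0, -0.3], [0, 0, 0, 0, 0, 0, -0.4], [0, 0, 0, 0, 0, 0, -0.5], [0, 0, 0, 0, 0, 0, -0.5], [0, 0, 0, 0, 0, 0, -0.5]],
])

```text
t: 17.2
eef_pos: [0.5387, 0.032, 0.055]
ee_rot: [-0.0, 0.706, 0.708, -0.0]
contact_force: [0.5, -0.6, -0.7]
finger_gap: 0.753
finger_force: 0.0
```

play_rows([
  [[0, 0, 0, 0, 0, -0.04, -0.5], [0, 0, 0, 0, 0, -0.12, -0.5], [0, 0, 0, 0, 0, -0.25, -0.5], [0, 0, 0, 0, 0, -0.4, -0.5], [0, 0, 0, 0, 0, -0.55, -0.5], [0, 0, 0, 0, 0, -0.68, -0.6], [0, 0, 0, 0, 0, -0.7, -0.8], [0, 0, 0, 0, 0, -0.7, -1]],
])

```text
t: 18.0
eef_pos: [0.5391, 0.0319, 0.1962]
ee_rot: [0.001, 0.706, 0.708, 0.001]
contact_force: [0.8, -0.4, -0.3]
finger_gap: 0.997
finger_force: 0.0
```

```bash
python3 -c "
from h import *
p,d=grab('scene','s5');P=pts('scene',d)
s=(np.hypot(P[...,0]-.538,P[...,1]-.031)<.05)&(P[...,2]>.03)&(P[...,2]<.13); q=P[s]; zt=np.percentile(q[:,2],97); t=q[q[:,2]>zt-.008]; print('cap',zt,cv2.minEnclosingCircle((t[:,:2]*1000).astype(np.float32)))
cv2.imwrite('pics/s5c.png',cv2.resize(p[130:230,205:305,::-1],None,fx=5,fy=5,interpolation=cv2.INTER_CUBIC))
"
```

```text
cap 0.10647371522143251 ((534.322998046875, 36.43883514404297), 18.88222885131836)
```

View pics/s5c.png

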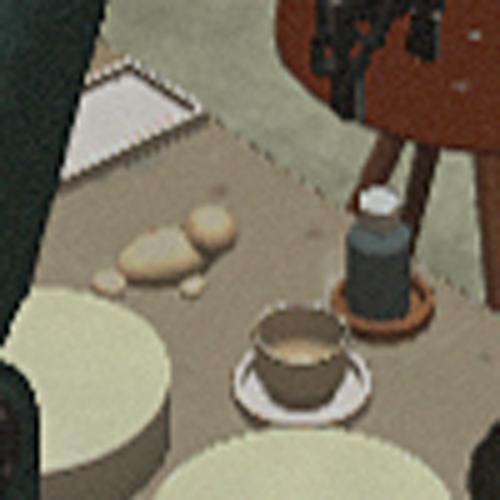

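The bottle stands in its socket (crop 380,265) and the pot in the setter (300,360). The seal shows its head at (210,228), its tail at (110,280) and a flipper at (193,288). Next I'll cross-check the seal's heading from this view.

```bash
python3 -c "
from h import *
f=lambda u,v,z:(ray('scene',205+u/5-.4,130+v/5-.4,z)[:2]*1000).round(1)
h,t,b,fl=f(210,228,.028),f(110,280,.01),f(160,252,.018),f(193,288,.008); print(h,t,b,fl)
for a,c in((h,t),(h,b),(b,t)): print(np.degrees(np.arctan2(*(a-c)[::-1])),np.linalg.norm(a-c))
plan([(.503,.174,.19,57),(.503,.174,.024,57)])
"
```

```text
[523.5 180.2] [448.9 217.5] [489.  201.3] [478.  162.9]
-26.56505117707799 83.40533556074219
-31.449714170864077 40.440820961004256
-21.998216885828157 43.2486994024098
cur [0.5383 0.0318 0.195  0.1351] tilt [-2.e-04 -3.e-04 -1.e+00]
(0.503, 0.174, 0.19, 57) turn z -0.632 shift 0.712 -0.175 0.025
(0.503, 0.174, 0.024, 57) turn z 0.000 shift 0.000 0.000 0.830
```

```bash
python3 -c "
from h import *
for n,f in(('top','top0'),('scene','s5'),('scene','scene0')):
    z=np.load(f+'.npz');P=pts(n,z['d']); near=np.hypot(P[...,0]-.485,P[...,1]-.186)<.075
    for lo,hi in((.04,.07),(.047,.07),(.025,.038),(.012,.022)):
        q=P[near&(P[...,2]>lo)&(P[...,2]<hi)][:,:2]*1000; print(n,lo,len(q),q.mean(0).round(1),q.min(0).round(),q.max(0).round())
    v,u=np.nonzero(near&(P[...,2]>.04)); print('px head',u.mean(),v.mean(),u.min(),u.max(),v.min(),v.max())
    q=P[near&(P[...,2]>.012)&(P[...,2]<.07)][:,:2]; w,V=np.linalg.eigh(np.cov(q.T)); print('pca',np.degrees(np.arctan2(V[1,1],V[0,1])),q.mean(0))
p=np.load('s5.npz')['p']; q=np.load('top0.npz')['p']
a=cv2.resize(p[150:200,215:265,::-1],None,fx=8,fy=8,interpolation=cv2.INTER_NEAREST); b=cv2.resize(q[148:198,192:242,::-1],None,fx=8,fy=8,interpolation=cv2.INTER_NEAREST)
cv2.imwrite('pics/seal.png',np.hstack([a,b]))
"
```

```text
top 0.04 157 [507.9 167.8] [476. 147.] [528. 199.]
top 0.047 101 [511.3 166.4] [495. 149.] [527. 184.]
top 0.025 225 [478.8 190.2] [449. 148.] [529. 217.]
top 0.012 93 [452.1 200.4] [430. 154.] [511. 224.]
px head 219.52229299363057 162.5796178343949 209 227 156 174
pca 145.8073767079416 [0.48317344 0.18491283]
scene 0.04 59 [501.2 167.3] [471. 150.] [528. 191.]
scene 0.047 28 [506.1 167. ] [495. 153.] [520. 183.]
scene 0.025 108 [477.9 183.6] [438. 148.] [519. 216.]
scene 0.012 73 [455.8 191.6] [425. 157.] [498. 224.]
px head 245.66101694915255 175.1864406779661 237 251 172 179
pca 142.25046987074154 [0.47681643 0.18185591]
scene 0.04 60 [502.6 166. ] [481. 146.] [524. 195.]
scene 0.047 31 [504.  167.1] [481. 150.] [518. 182.]
scene 0.025 53 [487.7 170.2] [459. 148.] [514. 206.]
scene 0.012 26 [473.  172.8] [454. 162.] [496. 188.]
px head 246.16666666666666 175.05 237 251 172 179
pca 154.33017280909885 [0.49104734 0.16880833]
```

View pics/seal.png

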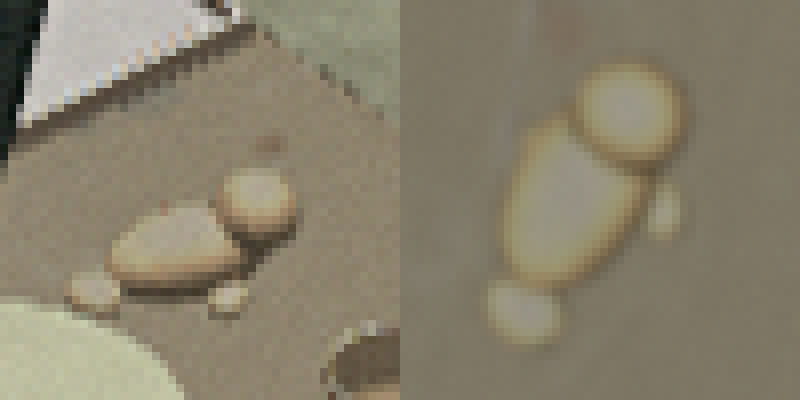

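Both views agree: head centre about (514,168) mm, heading about −33°, grip point about (503,174) mm. I'm moving to the seal.

play_rows([
  [[0, 0, -0.09, 0.1, -0.03, 0, -1], [0, 0, -0.18, 0.2, -0.05, 0, -1], [0, 0, -0.27, 0.3, -0.08, 0, -1], [0, 0, -0.36, 0.4, -0.1, 0, -1], [0, 0, -0.45, 0.5, -0.13, 0, -1], [0, 0, -0.54, 0.62, -0.16, 0.02, -1], [0, 0, -0.632, 0.712, -0.175, 0.03, -1], [0, 0, -0.632, 0.712, -0.175, 0.03, -1]],
])

```text
t: 18.85
eef_pos: [0.5015, 0.1771, 0.1876]
ee_rot: [-0.002, 0.281, 0.96, 0.0]
contact_force: [0.7, 0.7, -0.0]
finger_gap: 1.001
finger_force: 0.0
```

play_rows([
  [[0, 0, 0, 0, 0, 0.1, -1], [0, 0, 0, 0, 0, 0.2, -1], [0, 0, 0, 0, 0, 0.3, -1], [0, 0, 0, 0, 0, 0.4, -1], [0, 0, 0, 0, 0, 0.5, -0.9], [0, 0, 0, 0, 0, 0.5, -0.8], [0, 0, 0, 0, 0, 0.5, -0.8], [0, 0, 0, 0, 0, 0.5, -0.8]],
])

```text
t: 19.65
eef_pos: [0.5038, 0.1741, 0.0896]
ee_rot: [0.0, 0.284, 0.959, 0.0]
contact_force: [0.5, -0.0, 0.6]
finger_gap: 0.9
finger_force: 0.0
```

```bash
python3 -c "
from h import *
plan([(.503,.174,.024,57)])
"
```

```text
cur [ 0.5038  0.1741  0.0896 56.9479] tilt [ 8.e-04  1.e-04 -1.e+00]
(0.503, 0.174, 0.024, 57) turn z -0.001 shift 0.003 -0.003 0.328
```

play_rows([
  [[0, 0, 0, 0, 0, 0.05, -0.9], [0, 0, 0, 0, 0, 0.12, -0.9], [0, 0, 0, 0, 0, 0.19, -0.9], [0, 0, 0, 0, 0, 0.26, -0.9], [0, 0, 0, 0, 0, 0.3, -0.9], [0, 0, 0, 0, 0, 0.32, -0.9], [0, 0, 0, 0, 0, 0.325, -0.9], [0, 0, 0, 0, 0, 0.325, -0.9]],
])

```text
t: 20.45
eef_pos: [0.5034, 0.1745, 0.0241]
ee_rot: [0.0, 0.284, 0.959, 0.0]
contact_force: [-0.7, 0.0, -0.4]
finger_gap: 0.949
finger_force: 0.0
```

play_rows([
  [[0, 0, 0, 0, 0, 0, -0.6], [0, 0, 0, 0, 0, 0, -0.4], [0, 0, 0, 0, 0, 0, -0.3], [0, 0, 0, 0, 0, 0, -0.2], [0, 0, 0, 0, 0, 0, -0.1], [0, 0, 0, 0, 0, 0, 0.1], [0, 0, 0, 0, 0, 0, 1], [0, 0, 0, 0, 0, 0, 1]],
])

```text
t: 21.25
eef_pos: [0.5052, 0.1753, 0.0255]
ee_rot: [0.002, 0.284, 0.959, 0.001]
contact_force: [0.6, -0.4, 9.8]
finger_gap: 0.492
finger_force: 55.1
```

play_rows([
  [[0, 0, 0, 0, 0, -0.03, 1], [0, 0, 0, 0, 0, -0.08, 1], [0, 0, 0, 0, 0, -0.15, 1], [0, 0, 0, 0, 0, -0.25, 1], [0, 0, 0, 0, 0, -0.33, 1], [0, 0, 0, 0, 0, -0.4, 1], [0, 0, 0, 0, 0, -0.4, 1], [0, 0, 0, 0, 0, -0.4, 1]],
])

```text
t: 22.05
eef_pos: [0.5033, 0.174, 0.1043]
ee_rot: [0.0, 0.284, 0.959, -0.0]
contact_force: [-0.6, -1.5, -0.7]
finger_gap: 0.475
finger_force: 58.5
```

```bash
python3 -c "
from h import *
p,d=grab('scene','s6')
cv2.imwrite('pics/s6c.png',cv2.resize(p[120:220,190:290,::-1],None,fx=5,fy=5,interpolation=cv2.INTER_CUBIC))
plan([(.627,.347,.105,76.5),(.627,.347,.0315,76.5)])
"
```

```text
cur [ 0.5029  0.1738  0.1038 57.0136] tilt [-8.e-04 -6.e-04 -1.e+00]
(0.627, 0.347, 0.105, 76.5) turn z -0.217 shift -0.049 1.064 -0.006
(0.627, 0.347, 0.0315, 76.5) turn z 0.000 shift 0.000 0.000 0.367
```

View pics/s6c.png

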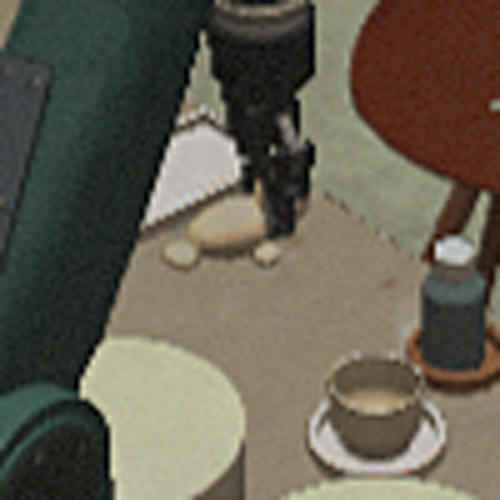

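The seal is held level, with its tail at crop (182,253) and its trunk at (230,225). I'm carrying it to the tray.

play_rows([
  [[0, 0, -0.02, 0, 0.08, 0, 1], [0, 0, -0.05, -0.01, 0.2, 0, 1], [0, 0, -0.08, -0.02, 0.34, 0, 1], [0, 0, -0.11, -0.02, 0.48, 0, 1], [0, 0, -0.14, -0.03, 0.62, 0, 1], [0, 0, -0.17, -0.04, 0.76, 0, 1], [0, 0, -0.2, -0.045, 0.88, 0, 1], [0, 0, -0.217, -0.049, 0.95, 0, 1]],
])

```text
t: 22.9
eef_pos: [0.6159, 0.332, 0.1031]
ee_rot: [-0.0, 0.115, 0.993, 0.001]
contact_force: [0.1, -0.2, -0.1]
finger_gap: 0.474
finger_force: 58.6
```

```bash
python3 -c "
from h import *
plan([(.627,.347,.105,76.5),(.627,.347,.0315,76.5)])
"
```

```text
cur [ 0.6159  0.332   0.1031 76.7729] tilt [-3.0e-04  2.6e-03 -1.0e+00]
(0.627, 0.347, 0.105, 76.5) turn z 0.003 shift -0.037 0.086 -0.009
(0.627, 0.347, 0.0315, 76.5) turn z 0.000 shift 0.000 0.000 0.367
```

play_rows([
  [[0, 0, 0.003, -0.02, 0.05, 0, 1], [0, 0, 0.003, -0.037, 0.086, 0, 1], [0, 0, 0.003, -0.037, 0.086, 0.04, 1], [0, 0, 0.003, -0.037, 0.086, 0.1, 1], [0, 0, 0.003, -0.037, 0.086, 0.15, 1], [0, 0, 0.003, -0.037, 0.086, 0.18, 1], [0, 0, 0.003, -0.037, 0.086, 0.2, 1], [0, 0, 0.003, -0.037, 0.086, 0.2, 1]],
])

```text
t: 23.7
eef_pos: [0.6257, 0.3429, 0.0632]
ee_rot: [-0.001, 0.119, 0.993, -0.001]
contact_force: [-1.0, 0.1, -0.3]
finger_gap: 0.476
finger_force: 58.6
```

```bash
python3 -c "
from h import *
p,d=grab('scene','s7');q,e=grab('top','t7')
a=cv2.resize(p[80:180,180:280,::-1],None,fx=4,fy=4,interpolation=cv2.INTER_CUBIC); b=cv2.resize(q[95:175,125:205,::-1],None,fx=5,fy=5,interpolation=cv2.INTER_CUBIC)
cv2.imwrite('pics/s7c.png',np.hstack([a,b]))
plan([(.627,.347,.0315,76.5)])
"
```

```text
cur [6.2630e-01 3.4340e-01 6.4300e-02 7.6282e+01] tilt [ 3.e-04  2.e-04 -1.e+00]
(0.627, 0.347, 0.0315, 76.5) turn z -0.002 shift 0.001 0.018 0.164
```

View pics/s7c.png

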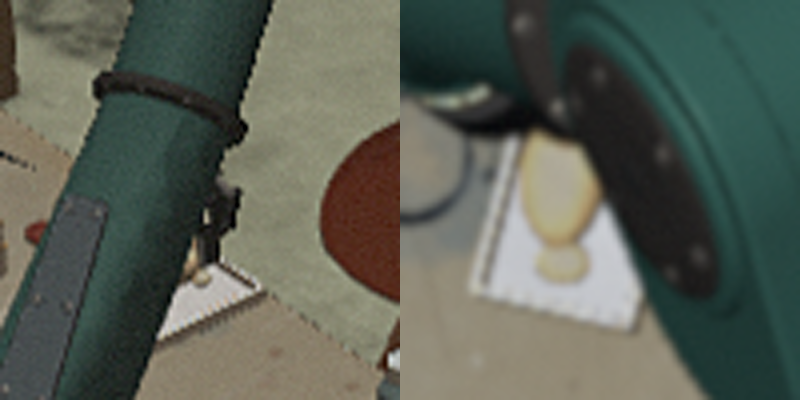

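The tail shows at crop (562,262) and the trunk at about (562,185), above the tray. I'll check that against the tray with parallax accounted for.

```bash
python3 -c "
from h import *
q=np.load('t7.npz')['p']; b=(140,118,172,156); lab=cv2.cvtColor(q,cv2.COLOR_RGB2LAB)[b[1]:b[3],b[0]:b[2]]
c=cv2.resize(lab,None,fx=6,fy=6,interpolation=cv2.INTER_CUBIC).astype(float)
m=(c[...,2]>143)&(c[...,0]>120)
a=np.radians(-13.6); U=np.array([np.cos(a),np.sin(a)]); N=np.array([-U[1],U[0]]); C=np.array([605.7,351.9])
for v in range(0,c.shape[0],12):
    x=np.nonzero(m[v])[0]
    if len(x)<8: continue
    vv=b[1]+(v+.5)/6-.5
    for z in(.047,.057):
        L,Rr=[ (ray('top',b[0]+(k+.5)/6-.5,vv,z)[:2]*1000-C) for k in(x.min(),x.max())]
        print(round(vv,1),z,'along %.1f'%((L+Rr)/2@U),'lat %.1f..%.1f'%(L@N,Rr@N))
"
```

```text
121.6 0.047 along 18.7 lat 20.3..16.9
121.6 0.057 along 17.0 lat 16.3..13.0
123.6 0.047 along 13.0 lat 23.0..11.2
123.6 0.057 along 11.3 lat 19.1..7.3
125.6 0.047 along 6.4 lat 24.3..15.3
125.6 0.057 along 4.7 lat 20.4..11.5
127.6 0.047 along 3.7 lat 23.8..-12.6
127.6 0.057 along 2.1 lat 19.8..-16.3
129.6 0.047 along -1.3 lat 20.9..-18.4
129.6 0.057 along -2.9 lat 16.9..-22.0
131.6 0.047 along -6.6 lat 18.9..-22.2
131.6 0.057 along -8.2 lat 15.0..-25.8
133.6 0.047 along -12.2 lat 17.4..-24.2
133.6 0.057 along -13.7 lat 13.5..-27.7
135.6 0.047 along -17.8 lat 14.5..-24.7
135.6 0.057 along -19.3 lat 10.6..-28.3
137.6 0.047 along -23.6 lat 11.5..-23.4
137.6 0.057 along -25.0 lat 7.7..-26.9
139.6 0.047 along -29.3 lat 7.2..-21.6
139.6 0.057 along -30.7 lat 3.4..-25.1
141.6 0.047 along -35.0 lat 1.0..-18.3
141.6 0.057 along -36.3 lat -2.8..-21.9
143.6 0.047 along -40.4 lat -3.8..-18.4
143.6 0.057 along -41.7 lat -7.5..-22.0
147.6 0.047 along -51.4 lat -2.6..-27.5
147.6 0.057 along -52.6 lat -6.3..-31.0
149.6 0.047 along -57.0 lat -8.8..-24.8
149.6 0.057 along -58.1 lat -12.4..-28.3
```

The seal is yawed about 11° relative to the tray, so I'll correct the yaw and offset before lowering.

```bash
python3 -c "
from h import *
plan([(.629,.3463,.064,65.3)])
"
```

```text
cur [6.2630e-01 3.4340e-01 6.4300e-02 7.6282e+01] tilt [ 3.e-04  2.e-04 -1.e+00]
(0.629, 0.3463, 0.064, 65.3) turn z 0.122 shift -0.010 0.017 0.001
```

play_rows([
  [[0, 0, 0.03, 0, 0.005, 0, 1], [0, 0, 0.06, -0.005, 0.01, 0, 1], [0, 0, 0.09, -0.01, 0.017, 0, 1], [0, 0, 0.122, -0.01, 0.017, 0, 1], [0, 0, 0.122, -0.01, 0.017, 0, 1], [0, 0, 0.122, -0.01, 0.017, 0, 1], [0, 0, 0.122, -0.01, 0.017, 0, 1], [0, 0, 0.122, -0.01, 0.017, 0, 1]],
])

```text
t: 24.6
eef_pos: [0.629, 0.3462, 0.0642]
ee_rot: [-0.0, 0.214, 0.977, 0.0]
contact_force: [0.0, -1.0, -1.0]
finger_gap: 0.48
finger_force: 58.6
```

```bash
cat > tr.py <<'E'
from h import *
import sys
f,dz=sys.argv[1],float(sys.argv[2])
q,e=grab('top',f); b=(140,112,176,156); lab=cv2.cvtColor(q,cv2.COLOR_RGB2LAB)[b[1]:b[3],b[0]:b[2]]
c=cv2.resize(lab,None,fx=6,fy=6,interpolation=cv2.INTER_CUBIC).astype(float)
m=(c[...,2]>143)&(c[...,0]>120)
a=np.radians(-13.6); U=np.array([np.cos(a),np.sin(a)]); N=np.array([-U[1],U[0]]); C=np.array([605.7,351.9])
for v in range(0,c.shape[0],12):
    x=np.nonzero(m[v])[0]
    if len(x)<8: continue
    vv=b[1]+(v+.5)/6-.5
    z=dz+(.018 if vv<144.5 else .01)
    L,Rr=[ (ray('top',b[0]+(k+.5)/6-.5,vv,z)[:2]*1000-C) for k in(x.min(),x.max())]
    print(round(vv,1),'along %.1f'%((L+Rr)/2@U),'lat %.1f..%.1f mid %.1f'%(L@N,Rr@N,(L+Rr)/2@N))
g=r.observe()['eef_pos'][:2]*1000-C; print('grip along %.1f lat %.1f'%(g@U,g@N)); plan([(.629,.3463,.0315,65.3)])
E
python3 tr.py t8 .039
```

```text
125.6 along 3.0 lat 25.5..20.9 mid 23.2
127.6 along -2.8 lat 25.5..19.4 mid 22.4
129.6 along -8.5 lat 24.4..17.9 mid 21.1
131.6 along -14.3 lat 24.3..16.4 mid 20.4
133.6 along -20.0 lat 23.3..15.3 mid 19.3
135.6 along -25.2 lat 21.8..10.6 mid 16.2
137.6 along -28.6 lat 16.6..-5.9 mid 5.3
139.6 along -33.6 lat 11.3..-8.3 mid 1.5
141.6 along -39.5 lat 8.0..-6.0 mid 1.0
145.6 along -49.7 lat 13.3..-11.2 mid 1.0
147.6 along -55.1 lat 7.1..-9.9 mid -1.4
grip along 23.9 lat -0.1
cur [6.2890e-01 3.4620e-01 6.4100e-02 6.5319e+01] tilt [-1.e-04  1.e-04 -1.e+00]
(0.629, 0.3463, 0.0315, 65.3) turn z 0.000 shift -0.000 0.001 0.163
```

The seal is now aligned (tail mid-line about 0, end at −59 of −69). I'm lowering it into the tray.

play_rows([
  [[0, 0, 0, 0, 0, 0.04, 1], [0, 0, 0, 0, 0, 0.08, 1], [0, 0, 0, 0, 0, 0.11, 1], [0, 0, 0, 0, 0, 0.13, 1], [0, 0, 0, 0, 0, 0.145, 1], [0, 0, 0, 0, 0, 0.155, 1], [0, 0, 0, 0, 0, 0.16, 1], [0, 0, 0, 0, 0, 0.16, 1]],
])

```text
t: 25.45
eef_pos: [0.6289, 0.3461, 0.0331]
ee_rot: [0.0, 0.214, 0.977, -0.0]
contact_force: [-0.6, -0.6, 4.1]
finger_gap: 0.474
finger_force: 59.5
```

play_rows([
  [[0, 0, 0, 0, 0, 0.003, 1], [0, 0, 0, 0, 0, 0.006, 1], [0, 0, 0, 0, 0, 0.008, 1], [0, 0, 0, 0, 0, 0.008, 1], [0, 0, 0, 0, 0, 0.008, 1], [0, 0, 0, 0, 0, 0.008, 1], [0, 0, 0, 0, 0, 0.008, 1], [0, 0, 0, 0, 0, 0.008, 1]],
])

```text
t: 26.25
eef_pos: [0.6291, 0.346, 0.0328]
ee_rot: [0.001, 0.214, 0.977, -0.001]
contact_force: [-3.5, -4.2, 11.9]
finger_gap: 0.476
finger_force: 61.1
```

play_rows([
  [[0, 0, 0, 0, 0, 0, 0.02], [0, 0, 0, 0, 0, 0, -0.02], [0, 0, 0, 0, 0, 0, -0.06], [0, 0, 0, 0, 0, 0, -0.12], [0, 0, 0, 0, 0, 0, -0.2], [0, 0, 0, 0, 0, 0, -0.3], [0, 0, 0, 0, 0, 0, -0.35], [0, 0, 0, 0, 0, 0, -0.35]],
])

```text
t: 27.05
eef_pos: [0.6288, 0.3462, 0.0303]
ee_rot: [-0.0, 0.214, 0.977, -0.0]
contact_force: [-0.7, -0.5, 0.6]
finger_gap: 0.674
finger_force: 0.0
```

play_rows([
  [[0, 0, 0, 0, 0, -0.03, -0.35], [0, 0, 0, 0, 0, -0.1, -0.35], [0, 0, 0, 0, 0, -0.2, -0.4], [0, 0, 0, 0, 0, -0.35, -0.5], [0, 0, 0, 0, 0, -0.5, -0.5], [0, 0, 0, 0, 0, -0.7, -0.5], [0, 0, 0, 0, 0, -0.85, -0.5], [0, 0, 0, 0, 0, -0.85, -0.5]],
])

```text
t: 27.85
eef_pos: [0.6316, 0.3493, 0.2087]
ee_rot: [0.004, 0.214, 0.977, 0.005]
contact_force: [0.3, 1.1, -0.2]
finger_gap: 0.755
finger_force: 0.0
```

```bash
python3 tr.py t9 .006; python3 -c "
from h import *
plan([(.5,.2,.2,0),(.4,.06,.2,-25.8),(.36,-.12,.2,-25.8),(.313,-.3095,.16,-25.8),(.313,-.3095,.02,-25.8)])"
```

```text
grip along 24.9 lat 2.0
cur [ 0.6304  0.348   0.2057 65.3094] tilt [ 0.0066  0.0044 -1.    ]
(0.629, 0.3463, 0.0315, 65.3) turn z 0.000 shift 0.003 -0.011 0.871
cur [ 0.6304  0.348   0.2057 65.3094] tilt [ 0.0066  0.0044 -1.    ]
(0.5, 0.2, 0.2, 0) turn z 0.726 shift 0.283 -0.945 0.029
(0.4, 0.06, 0.2, -25.8) turn z 0.287 shift -0.700 -0.500 -0.000
(0.36, -0.12, 0.2, -25.8) turn z 0.000 shift -0.897 0.212 -0.000
(0.313, -0.3095, 0.16, -25.8) turn z 0.000 shift -0.955 0.201 0.200
(0.313, -0.3095, 0.02, -25.8) turn z 0.000 shift 0.000 0.000 0.700
```

play_rows([
  [[0, 0, 0.09, 0.03, -0.1, 0, -0.6], [0, 0, 0.18, 0.06, -0.22, 0, -0.8], [0, 0, 0.27, 0.1, -0.35, 0, -0.8], [0, 0, 0.36, 0.14, -0.48, 0, -0.8], [0, 0, 0.45, 0.18, -0.6, 0, -0.8], [0, 0, 0.54, 0.22, -0.72, 0, -0.8], [0, 0, 0.63, 0.25, -0.84, 0, -0.8], [0, 0, 0.72, 0.28, -0.94, 0, -0.8]],
])

```text
t: 28.7
eef_pos: [0.4977, 0.1971, 0.2002]
ee_rot: [-0.0, 0.706, 0.708, -0.001]
contact_force: [0.9, 0.5, -0.1]
finger_gap: 0.901
finger_force: 0.0
```

```bash
python3 tr.py t10 .006; python3 -c "
from h import *
plan([(.45,.06,.2,-25.8),(.42,-.12,.2,-25.8),(.313,-.3095,.16,-25.8),(.313,-.3095,.02,-25.8)])"
```

```text
grip along -70.6 lat -179.9
cur [ 0.4948  0.1937  0.1997 -0.1596] tilt [-0.0057 -0.0058 -1.    ]
(0.629, 0.3463, 0.0315, 65.3) turn z -0.727 shift 0.765 0.669 0.841
cur [ 0.4948  0.1937  0.1997 -0.1596] tilt [-0.0057 -0.0058 -1.    ]
(0.45, 0.06, 0.2, -25.8) turn z 0.285 shift -0.669 -0.222 -0.001
(0.42, -0.12, 0.2, -25.8) turn z 0.000 shift -0.876 0.257 -0.000
(0.313, -0.3095, 0.16, -25.8) turn z 0.000 shift -1.086 -0.069 0.200
(0.313, -0.3095, 0.02, -25.8) turn z 0.000 shift 0.000 0.000 0.700
```

play_rows([
  [[0, 0, 0.03, -0.08, -0.03, 0, -0.8], [0, 0, 0.06, -0.18, -0.06, 0, -0.8], [0, 0, 0.1, -0.28, -0.09, 0, -0.8], [0, 0, 0.14, -0.38, -0.13, 0, -0.8], [0, 0, 0.18, -0.48, -0.16, 0, -0.8], [0, 0, 0.22, -0.58, -0.19, 0, -0.8], [0, 0, 0.26, -0.66, -0.22, 0, -0.8], [0, 0, 0.285, -0.67, -0.22, 0, -0.8]],
])

```text
t: 29.55
eef_pos: [0.4553, 0.0614, 0.2003]
ee_rot: [0.0, 0.846, 0.533, -0.001]
contact_force: [0.4, 0.7, -0.2]
finger_gap: 0.901
finger_force: 0.0
```

```bash
python3 tr.py t11 .006; python3 -c "
from h import *
q=cv2.imread('pics/t11.png'); cv2.imwrite('pics/t11c.png',cv2.resize(q[95:245,115:315],None,fx=3.5,fy=3.5,interpolation=cv2.INTER_CUBIC))
plan([(.42,-.12,.2,-25.8),(.313,-.3095,.16,-25.8),(.313,-.3095,.02,-25.8)])"
```

```text
113.6 along 52.8 lat 11.3..-1.3 mid 5.0
115.6 along 46.8 lat 18.4..-10.0 mid 4.2
117.6 along 41.0 lat 20.3..-15.4 mid 2.4
119.6 along 35.3 lat 19.2..-17.9 mid 0.7
121.6 along 29.1 lat 19.1..-17.5 mid 0.8
123.6 along 22.4 lat 21.9..-15.1 mid 3.4
125.6 along 14.9 lat 25.2..-7.5 mid 8.9
127.6 along 10.1 lat 25.1..-18.7 mid 3.2
129.6 along 5.4 lat 24.6..-30.3 mid -2.8
131.6 along -1.1 lat 25.0..-27.0 mid -1.0
133.6 along -6.1 lat 23.0..-34.7 mid -5.9
135.6 along -13.9 lat 21.4..-19.0 mid 1.2
137.6 along -20.0 lat 19.4..-17.6 mid 0.9
139.6 along -26.0 lat 16.0..-15.3 mid 0.4
141.6 along -32.0 lat 11.6..-11.0 mid 0.3
143.6 along -38.1 lat 7.6..-7.3 mid 0.2
147.6 along -48.6 lat 11.9..-12.2 mid -0.2
149.6 along -54.2 lat 6.0..-10.9 mid -2.4
grip along -77.2 lat -316.2
cur [  0.4563   0.0628   0.2005 -25.538 ] tilt [-2.e-04 -5.e-04 -1.e+00]
(0.629, 0.3463, 0.0315, 65.3) turn z 0.991 shift 1.651 0.168 0.845
cur [  0.4563   0.0628   0.2005 -25.538 ] tilt [-2.e-04 -5.e-04 -1.e+00]
(0.42, -0.12, 0.2, -25.8) turn z 0.003 shift -0.903 0.230 0.002
(0.313, -0.3095, 0.16, -25.8) turn z 0.000 shift -1.086 -0.069 0.200
(0.313, -0.3095, 0.02, -25.8) turn z 0.000 shift 0.000 0.000 0.700
```

View pics/t11c.png

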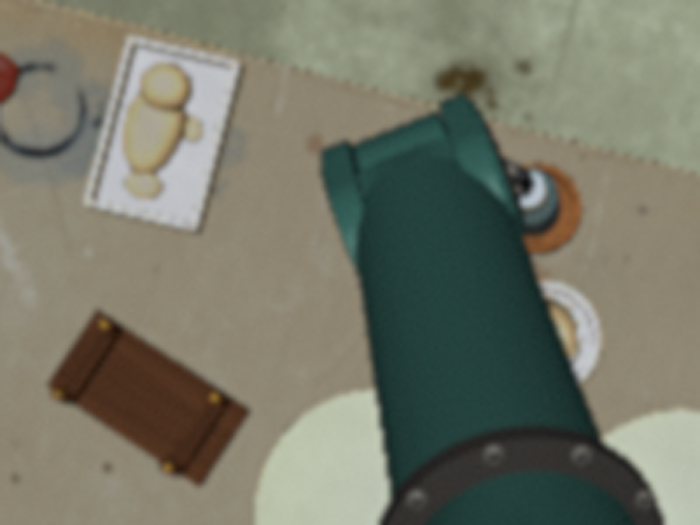

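The seal lies right side up and centred in the tray (head at crop 165,85, tail at 143,185). The rest is clear at (150,395). Next is the stick.

play_rows([
  [[0, 0, 0, -0.1, 0.03, 0, -0.8], [0, 0, 0, -0.24, 0.06, 0, -0.8], [0, 0, 0, -0.38, 0.1, 0, -0.8], [0, 0, 0, -0.52, 0.14, 0, -0.8], [0, 0, 0, -0.66, 0.18, 0, -0.8], [0, 0, 0, -0.8, 0.22, 0, -0.8], [0, 0, 0, -0.94, 0.23, 0, -0.8], [0, 0, 0, -0.94, 0.23, 0, -0.8]],
])

```text
t: 30.4
eef_pos: [0.4178, -0.1281, 0.2004]
ee_rot: [0.0, 0.846, 0.534, -0.0]
contact_force: [1.1, 0.6, 0.0]
finger_gap: 0.902
finger_force: 0.0
```

play_rows([
  [[0, 0, 0, -0.1, 0, 0, -0.7], [0, 0, 0, -0.24, -0.01, 0, -0.6], [0, 0, 0, -0.38, -0.02, 0, -0.5], [0, 0, 0, -0.52, -0.03, 0, -0.4], [0, 0, 0, -0.66, -0.04, 0, -0.3], [0, 0, 0, -0.8, -0.05, 0, -0.3], [0, 0, 0, -0.94, -0.06, 0, -0.3], [0, 0, 0, -1, -0.065, 0, -0.3]],
])

```text
t: 31.2
eef_pos: [0.322, -0.3023, 0.2006]
ee_rot: [0.001, 0.845, 0.536, 0.0]
contact_force: [0.4, 0.1, -0.5]
finger_gap: 0.651
finger_force: 0.0
```

```bash
python3 -c "
from h import *
plan([(.313,-.3095,.06,-25.8),(.313,-.3095,.02,-25.8)])"
```

```text
cur [  0.322   -0.3023   0.2006 -25.2402] tilt [ 1.e-03 -8.e-04 -1.e+00]
(0.313, -0.3095, 0.06, -25.8) turn z 0.006 shift -0.052 -0.025 0.703
(0.313, -0.3095, 0.02, -25.8) turn z 0.000 shift 0.000 0.000 0.200
```

play_rows([
  [[0, 0, 0.006, -0.03, -0.02, 0.1, -0.4], [0, 0, 0.006, -0.052, -0.025, 0.25, -0.4], [0, 0, 0.006, -0.052, -0.025, 0.4, -0.4], [0, 0, 0.006, -0.052, -0.025, 0.55, -0.4], [0, 0, 0.006, -0.052, -0.025, 0.68, -0.4], [0, 0, 0.006, -0.052, -0.025, 0.78, -0.4], [0, 0, 0.006, -0.052, -0.025, 0.85, -0.4], [0, 0, 0.006, -0.052, -0.025, 0.85, -0.4]],
])

```text
t: 32.0
eef_pos: [0.3139, -0.3065, 0.0289]
ee_rot: [-0.001, 0.846, 0.533, 0.0]
contact_force: [-0.3, -0.2, -0.1]
finger_gap: 0.698
finger_force: 0.0
```

```bash
python3 -c "
from h import *
p,d=grab('scene','s12'); cv2.imwrite('pics/s12c.png',cv2.resize(p[200:310,270:400,::-1],None,fx=4.5,fy=4.5,interpolation=cv2.INTER_CUBIC))
print(r.tcp_to_tips)
plan([(.313,-.3095,.012,-25.8)])"
```

```text
0.011
cur [  0.3139  -0.307    0.0298 -25.5604] tilt [-4.0e-04  1.5e-03 -1.0e+00]
(0.313, -0.3095, 0.012, -25.8) turn z 0.003 shift -0.013 0.001 0.089
```

View pics/s12c.png

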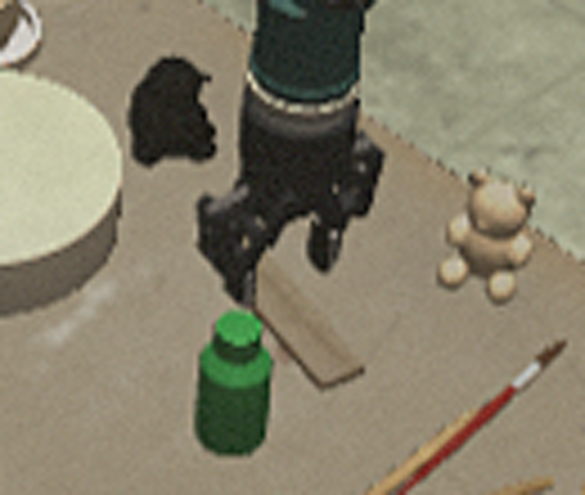

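The open fingers straddle the stick (crop 300,320), and the green bottle and the bear are clear. I'm lowering and closing.

play_rows([
  [[0, 0, 0.003, -0.013, 0, 0.02, -0.4], [0, 0, 0.003, -0.013, 0, 0.04, -0.4], [0, 0, 0.003, -0.013, 0, 0.06, -0.4], [0, 0, 0.003, -0.013, 0, 0.075, -0.4], [0, 0, 0.003, -0.013, 0, 0.085, -0.4], [0, 0, 0.003, -0.013, 0, 0.09, -0.4], [0, 0, 0.003, -0.013, 0, 0.09, -0.4], [0, 0, 0.003, -0.013, 0, 0.09, -0.4]],
])

```text
t: 32.85
eef_pos: [0.3116, -0.3105, 0.0125]
ee_rot: [-0.0, 0.848, 0.53, -0.0]
contact_force: [-0.6, 0.7, 0.9]
finger_gap: 0.7
finger_force: 0.0
```

play_rows([
  [[0, 0, 0, 0, 0, 0, -0.3], [0, 0, 0, 0, 0, 0, -0.2], [0, 0, 0, 0, 0, 0, -0.1], [0, 0, 0, 0, 0, 0, 0], [0, 0, 0, 0, 0, 0, 0.1], [0, 0, 0, 0, 0, 0, 0.2], [0, 0, 0, 0, 0, 0, 0.4], [0, 0, 0, 0, 0, 0, 0.4]],
])

```text
t: 33.65
eef_pos: [0.3116, -0.3105, 0.0129]
ee_rot: [0.0, 0.848, 0.53, 0.0]
contact_force: [-0.6, -0.7, 5.5]
finger_gap: 0.395
finger_force: 59.1
```

play_rows([
  [[0, 0, 0, 0, 0, 0, 1], [0, 0, 0, 0, 0, -0.02, 1], [0, 0, 0, 0, 0, -0.06, 1], [0, 0, 0, 0, 0, -0.15, 1], [0, 0, 0, 0, 0, -0.3, 1], [0, 0, 0, 0, 0, -0.45, 1], [0, 0, 0, 0, 0, -0.6, 1], [0, 0, 0, 0, 0, -0.65, 1]],
])

```text
t: 34.45
eef_pos: [0.3123, -0.3113, 0.1453]
ee_rot: [0.002, 0.848, 0.53, 0.001]
contact_force: [1.0, 0.0, -0.2]
finger_gap: 0.397
finger_force: 59.8
```

```bash
python3 -c "
from h import *
p,d=grab('scene','s13'); cv2.imwrite('pics/s13c.png',cv2.resize(p[180:290,270:400,::-1],None,fx=4.5,fy=4.5,interpolation=cv2.INTER_CUBIC))
plan([(.42,-.14,.2,-25.8),(.45,.05,.2,-25.8),(.45,.2,.2,-33),(.3799,.3594,.12,-33),(.3799,.3594,.035,-33)])"
```

```text
cur [  0.3125  -0.3115   0.1454 -25.978 ] tilt [ 0.004  -0.0037 -1.    ]
(0.42, -0.14, 0.2, -25.8) turn z -0.002 shift 1.006 0.108 -0.273
(0.45, 0.05, 0.2, -25.8) turn z 0.000 shift 0.921 -0.278 -0.000
(0.45, 0.2, 0.2, -33) turn z 0.080 shift 0.675 -0.326 -0.000
(0.3799, 0.3594, 0.12, -33) turn z 0.000 shift 0.478 -0.728 0.400
(0.3799, 0.3594, 0.035, -33) turn z 0.000 shift 0.000 0.000 0.425
```

View pics/s13c.png

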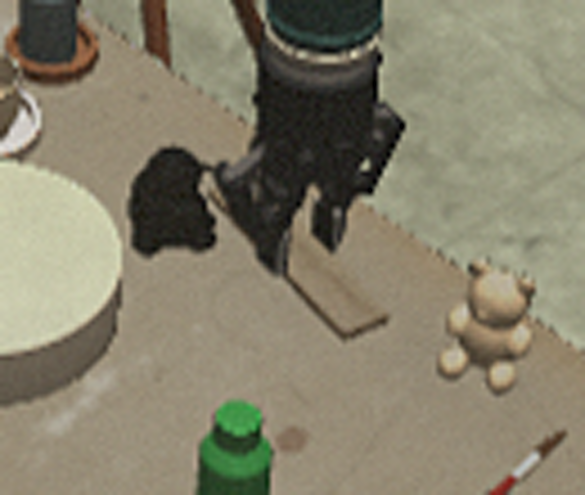

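The stick is gripped near its middle, level and clear (crop 330,290). I'm carrying it high to the rest.

play_rows([
  [[0, 0, 0, 0, 0, -0.12, 1], [0, 0, 0, 0.12, 0.01, -0.28, 1], [0, 0, 0, 0.27, 0.03, -0.28, 1], [0, 0, 0, 0.42, 0.05, -0.28, 1], [0, 0, 0, 0.57, 0.06, -0.28, 1], [0, 0, 0, 0.72, 0.08, -0.28, 1], [0, 0, 0, 0.87, 0.1, -0.28, 1], [0, 0, 0, 0.96, 0.11, -0.28, 1]],
])

```text
t: 35.3
eef_pos: [0.4162, -0.1451, 0.1976]
ee_rot: [-0.001, 0.847, 0.531, -0.0]
contact_force: [0.0, -0.0, 0.6]
finger_gap: 0.395
finger_force: 59.9
```

play_rows([
  [[0, 0, 0, 0.12, -0.03, 0, 1], [0, 0, 0, 0.27, -0.08, 0, 1], [0, 0, 0, 0.42, -0.12, 0, 1], [0, 0, 0, 0.57, -0.17, 0, 1], [0, 0, 0, 0.72, -0.21, 0, 1], [0, 0, 0, 0.87, -0.26, 0, 1], [0, 0, 0, 0.95, -0.28, 0, 1], [0, 0, 0, 0.95, -0.28, 0, 1]],
])

```text
t: 36.1
eef_pos: [0.4483, 0.0507, 0.1977]
ee_rot: [-0.001, 0.846, 0.532, -0.0]
contact_force: [-0.2, 0.3, 0.3]
finger_gap: 0.395
finger_force: 59.9
```

```bash
python3 -c "
from h import *
plan([(.45,.2,.2,-33),(.3799,.3594,.12,-33),(.3799,.3594,.035,-33)])"
```

```text
cur [  0.4483   0.0507   0.1977 -25.6515] tilt [-8.0e-04  1.2e-03 -1.0e+00]
(0.45, 0.2, 0.2, -33) turn z 0.082 shift 0.677 -0.315 -0.012
(0.3799, 0.3594, 0.12, -33) turn z 0.000 shift 0.478 -0.728 0.400
(0.3799, 0.3594, 0.035, -33) turn z 0.000 shift 0.000 0.000 0.425
```

play_rows([
  [[0, 0, 0.01, 0.1, -0.05, 0, 1], [0, 0, 0.03, 0.22, -0.1, 0, 1], [0, 0, 0.05, 0.34, -0.16, 0, 1], [0, 0, 0.07, 0.46, -0.21, 0, 1], [0, 0, 0.08, 0.57, -0.26, 0, 1], [0, 0, 0.08, 0.65, -0.31, 0, 1], [0, 0, 0.08, 0.68, -0.315, 0, 1], [0, 0, 0.08, 0.68, -0.315, 0, 1]],
])

```text
t: 36.9
eef_pos: [0.4512, 0.1971, 0.1979]
ee_rot: [0.0, 0.879, 0.476, -0.001]
contact_force: [-0.4, -1.2, 0.0]
finger_gap: 0.395
finger_force: 59.9
```

play_rows([
  [[0, 0, 0, 0.06, -0.1, 0, 1], [0, 0, 0, 0.14, -0.22, 0, 1], [0, 0, 0, 0.23, -0.35, 0, 1], [0, 0, 0, 0.32, -0.48, 0.05, 1], [0, 0, 0, 0.4, -0.61, 0.15, 1], [0, 0, 0, 0.46, -0.7, 0.28, 1], [0, 0, 0, 0.478, -0.728, 0.4, 1], [0, 0, 0, 0.478, -0.728, 0.4, 1]],
])

```text
t: 37.7
eef_pos: [0.3801, 0.3551, 0.1158]
ee_rot: [0.001, 0.879, 0.476, -0.003]
contact_force: [-0.4, -0.7, -0.4]
finger_gap: 0.398
finger_force: 59.9
```

```bash
python3 -c "
from h import *
p,d=grab('scene','s14');q,e=grab('top','t14')
a=cv2.resize(p[110:210,130:230,::-1],None,fx=4,fy=4,interpolation=cv2.INTER_CUBIC); b=cv2.resize(q[165:245,115:195,::-1],None,fx=5,fy=5,interpolation=cv2.INTER_CUBIC)
cv2.imwrite('pics/s14c.png',np.hstack([a,b]))
plan([(.3799,.3594,.035,-33)])"
```

```text
cur [  0.3821   0.3552   0.1182 -33.2711] tilt [-8.0e-04 -2.6e-03 -1.0e+00]
(0.3799, 0.3594, 0.035, -33) turn z -0.003 shift 0.011 -0.021 0.416
```

View pics/s14c.png

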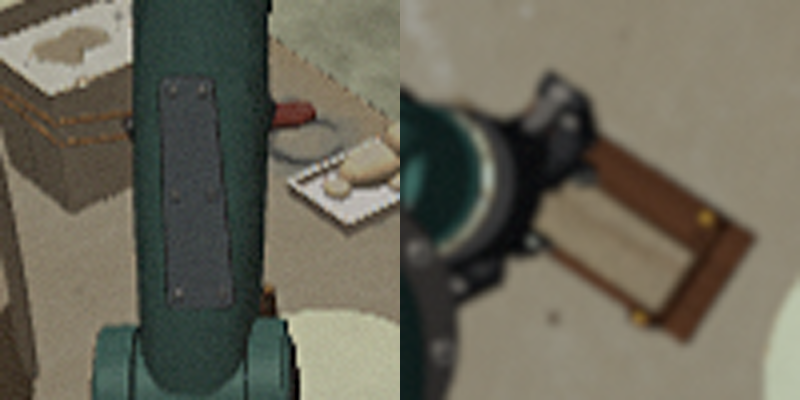

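In the top view the stick is parallel to the rest (both edges about 31°), and its near end is at crop (681,285). I'll check centring along the length.

```bash
python3 -c "
from h import *
e=ray('top',170.8,221.6,.113)[:2]; u=np.array([np.cos(np.radians(57)),np.sin(np.radians(57))]); n=np.array([-u[1],u[0]])
g=np.array([.3820,.3552]); c=np.array([.3799,.3594])
print('end rel grip along %.4f lat %.4f'%((e-g)@u,(e-g)@n),'rel rest',(e-c)@u,(e-c)@n,'grip rel rest',(g-c)@u,(g-c)@n)"
```

```text
end rel grip along -0.0819 lat -0.0004 rel rest -0.08424271981769517 -0.004437818170945917 grip rel rest -0.0023786744118392137 -0.004048692139748487
```

```bash
python3 -c "
from h import *
plan([(.3813,.3615,.05,-33),(.3813,.3615,.035,-33)])"
```

```text
cur [  0.3821   0.3552   0.1182 -33.2711] tilt [-8.0e-04 -2.6e-03 -1.0e+00]
(0.3813, 0.3615, 0.05, -33) turn z -0.003 shift 0.024 -0.021 0.341
(0.3813, 0.3615, 0.035, -33) turn z 0.000 shift 0.000 0.000 0.075
```

play_rows([
  [[0, 0, -0.003, 0.01, -0.01, 0, 1], [0, 0, -0.003, 0.024, -0.021, 0, 1], [0, 0, -0.003, 0.024, -0.021, 0.05, 1], [0, 0, -0.003, 0.024, -0.021, 0.13, 1], [0, 0, -0.003, 0.024, -0.021, 0.2, 1], [0, 0, -0.003, 0.024, -0.021, 0.26, 1], [0, 0, -0.003, 0.024, -0.021, 0.29, 1], [0, 0, -0.003, 0.024, -0.021, 0.29, 1]],
])

```text
t: 38.6
eef_pos: [0.3803, 0.3633, 0.0596]
ee_rot: [0.0, 0.878, 0.478, -0.001]
contact_force: [0.0, -0.4, -1.0]
finger_gap: 0.395
finger_force: 59.9
```

```bash
python3 -c "
from h import *
plan([(.3813,.3615,.035,-33)])"
```

```text
cur [  0.3803   0.3633   0.0596 -32.879 ] tilt [-0.0011 -0.0012 -1.    ]
(0.3813, 0.3615, 0.035, -33) turn z 0.001 shift -0.005 0.009 0.123
```

play_rows([
  [[0, 0, 0, -0.005, 0.009, 0.03, 1], [0, 0, 0, -0.005, 0.009, 0.06, 1], [0, 0, 0, -0.005, 0.009, 0.085, 1], [0, 0, 0, -0.005, 0.009, 0.1, 1], [0, 0, 0, -0.005, 0.009, 0.11, 1], [0, 0, 0, -0.005, 0.009, 0.117, 1], [0, 0, 0, -0.005, 0.009, 0.122, 1], [0, 0, 0, -0.005, 0.009, 0.122, 1]],
])

```text
t: 39.4
eef_pos: [0.3816, 0.3619, 0.0361]
ee_rot: [-0.0, 0.878, 0.478, 0.0]
contact_force: [-0.4, -0.2, -0.1]
finger_gap: 0.396
finger_force: 59.9
```

play_rows([
  [[0, 0, 0, 0, 0, 0.003, 1], [0, 0, 0, 0, 0, 0.006, 1], [0, 0, 0, 0, 0, 0.008, 1], [0, 0, 0, 0, 0, 0.01, 1], [0, 0, 0, 0, 0, 0.01, 1], [0, 0, 0, 0, 0, 0.01, 1], [0, 0, 0, 0, 0, 0.01, 1], [0, 0, 0, 0, 0, 0.01, 1]],
])

```text
t: 40.2
eef_pos: [0.3816, 0.362, 0.035]
ee_rot: [0.0, 0.878, 0.478, 0.0]
contact_force: [-0.8, -0.1, 8.4]
finger_gap: 0.396
finger_force: 60.8
```

The stick is touching the supports. I'm releasing and retreating.

play_rows([
  [[0, 0, 0, 0, 0, 0, 0.18], [0, 0, 0, 0, 0, 0, 0.12], [0, 0, 0, 0, 0, 0, 0.05], [0, 0, 0, 0, 0, 0, -0.05], [0, 0, 0, 0, 0, 0, -0.15], [0, 0, 0, 0, 0, 0, -0.3], [0, 0, 0, 0, 0, 0, -0.3], [0, 0, 0, 0, 0, 0, -0.3]],
])

```text
t: 41.0
eef_pos: [0.3816, 0.3619, 0.0341]
ee_rot: [-0.0, 0.878, 0.478, -0.0]
contact_force: [-0.7, 0.1, 0.5]
finger_gap: 0.647
finger_force: 0.0
```

play_rows([
  [[0, 0, 0, 0, 0, -0.03, -0.3], [0, 0, 0, 0, 0, -0.1, -0.3], [0, 0, 0, 0, 0, -0.22, -0.3], [0, 0, 0, 0, 0, -0.36, -0.3], [0, 0, 0, 0, 0, -0.5, -0.3], [0, 0, 0, 0, 0, -0.65, -0.3], [0, 0, 0, 0, 0, -0.8, -0.3], [0, 0, 0, 0, 0, -0.8, -0.3]],
])

```text
t: 41.8
eef_pos: [0.3834, 0.364, 0.1991]
ee_rot: [-0.001, 0.878, 0.478, 0.005]
contact_force: [0.3, 0.9, -0.2]
finger_gap: 0.655
finger_force: 0.0
```

play_rows([
  [[0, 0, 0, -0.1, 0.1, 0, -0.3], [0, 0, 0, -0.2, 0.2, 0, -0.3], [0, 0, 0, -0.3, 0.3, 0, -0.3], [0, 0, 0, -0.45, 0.45, 0, -0.3], [0, 0, 0, -0.6, 0.6, 0, -0.3], [0, 0, 0, -0.75, 0.7, 0, -0.3], [0, 0, 0, -0.9, 0.8, 0, -0.3], [0, 0, 0, -0.9, 0.8, 0, -0.3]],
])

```text
t: 42.6
eef_pos: [0.4166, 0.1178, 0.1937]
ee_rot: [0.001, 0.88, 0.474, -0.002]
contact_force: [-0.6, -0.7, -0.4]
finger_gap: 0.652
finger_force: 0.0
```

```bash
python3 -c "
from h import *
p,d=grab('scene','s15');q,e=grab('top','t15')
b=cv2.resize(q[90:260,115:340,::-1],None,fx=3.5,fy=3.5,interpolation=cv2.INTER_CUBIC)
cv2.imwrite('pics/s15c.png',b); print(r.observe()['eef_pos'])"
```

```text
[0.41789902 0.12296841 0.19419611]
```

View pics/s15c.png

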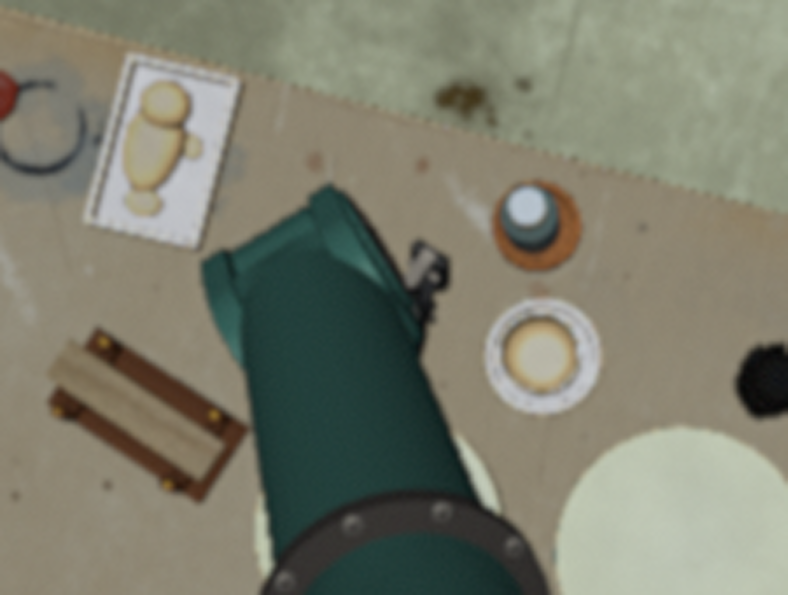

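All four are placed. The stick seems slightly toward the upper-left end, so I'll measure its centring.

```bash
python3 -c "
from h import *
q=np.load('t15.npz')['p']; b=(122,178,190,238); lab=cv2.cvtColor(q[b[1]:b[3],b[0]:b[2]],cv2.COLOR_RGB2LAB)
c=cv2.resize(lab,None,fx=6,fy=6,interpolation=cv2.INTER_CUBIC).astype(float)
u=np.array([np.cos(np.radians(57)),np.sin(np.radians(57))]); n=np.array([-u[1],u[0]]); C=np.array([.3799,.3594])
# L,a profile along the rest axis on stick top plane
def px(P):
    K,t,M=cam('top'); w=M.T@(np.array(P)-t); return K[0,0]*w[0]/w[2]+K[0,2],K[1,1]*w[1]/w[2]+K[1,2]
L=cv2.cvtColor(q,cv2.COLOR_RGB2LAB).astype(np.float32)
def samp(s,l,z=.03):
    x,y=px([*(C+s*u+l*n),z]); return cv2.remap(L,np.float32([[x]]),np.float32([[y]]),cv2.INTER_LINEAR)[0,0]
print('along'); 
for s in list(range(-92,-67,2))+list(range(68,93,2)): print(s,np.mean([samp(s/1e3,l) for l in(-.006,0,.006)],0).round(0))
print('lat')
for s in(-.03,.03):
  print(s,[(l,int(samp(s,l/1e3)[0])) for l in range(-28,29,2)])
"
```

```text
along
-92 [146. 127. 139.]
-90 [143. 127. 139.]
-88 [132. 128. 138.]
-86 [112. 129. 138.]
-84 [ 87. 132. 140.]
-82 [ 66. 136. 142.]
-80 [ 57. 138. 144.]
-78 [ 62. 136. 143.]
-76 [ 77. 133. 142.]
-74 [ 98. 131. 142.]
-72 [115. 130. 142.]
-70 [126. 130. 142.]
-68 [128. 129. 142.]
68 [122. 129. 143.]
70 [122. 129. 143.]
72 [122. 129. 144.]
74 [122. 129. 144.]
76 [122. 129. 144.]
78 [122. 129. 144.]
80 [124. 129. 143.]
82 [128. 128. 142.]
84 [135. 128. 141.]
86 [140. 128. 140.]
88 [143. 128. 139.]
90 [144. 127. 139.]
92 [144. 127. 139.]
lat
-0.03 [(-28, 60), (-26, 61), (-24, 63), (-22, 67), (-20, 83), (-18, 103), (-16, 119), (-14, 128), (-12, 130), (-10, 128), (-8, 126), (-6, 123), (-4, 122), (-2, 124), (0, 127), (2, 129), (4, 131), (6, 133), (8, 134), (10, 135), (12, 134), (14, 131), (16, 122), (18, 102), (20, 80), (22, 65), (24, 58), (26, 60), (28, 61)]
0.03 [(-28, 59), (-26, 60), (-24, 61), (-22, 69), (-20, 85), (-18, 108), (-16, 123), (-14, 133), (-12, 134), (-10, 131), (-8, 127), (-6, 122), (-4, 120), (-2, 120), (0, 123), (2, 124), (4, 126), (6, 127), (8, 129), (10, 131), (12, 131), (14, 129), (16, 115), (18, 96), (20, 73), (22, 61), (24, 58), (26, 59), (28, 60)]
```

Laterally the stick is centred and parallel, but it sits about 4 mm off along its length. There's plenty of time, so I'll regrasp and shift it.

```bash
python3 -c "
from h import *
plan([(.3816,.3619,.19,-32.9),(.3816,.3619,.0345,-32.9)])"
```

```text
cur [  0.4179   0.123    0.1942 -33.0195] tilt [-1.e-04 -1.e-04 -1.e+00]
(0.3816, 0.3619, 0.19, -32.9) turn z -0.001 shift 0.903 -0.803 0.021
(0.3816, 0.3619, 0.0345, -32.9) turn z 0.000 shift 0.000 0.000 0.777
```

play_rows([
  [[0, 0, 0, 0.12, -0.1, 0, -0.3], [0, 0, 0, 0.26, -0.23, 0, -0.3], [0, 0, 0, 0.4, -0.36, 0, -0.3], [0, 0, 0, 0.55, -0.49, 0, -0.3], [0, 0, 0, 0.7, -0.62, 0, -0.3], [0, 0, 0, 0.83, -0.74, 0, -0.3], [0, 0, 0, 0.903, -0.803, 0, -0.3], [0, 0, 0, 0.903, -0.803, 0, -0.3]],
])

```text
t: 43.5
eef_pos: [0.3793, 0.3688, 0.1945]
ee_rot: [-0.002, 0.876, 0.482, 0.001]
contact_force: [-0.3, 0.8, -0.0]
finger_gap: 0.65
finger_force: 0.0
```

play_rows([
  [[0, 0, 0, 0, 0, 0.08, -0.3], [0, 0, 0, 0, 0, 0.18, -0.3], [0, 0, 0, 0, 0, 0.3, -0.3], [0, 0, 0, 0, 0, 0.4, -0.3], [0, 0, 0, 0, 0, 0.48, -0.3], [0, 0, 0, 0, 0, 0.53, -0.3], [0, 0, 0, 0, 0, 0.55, -0.3], [0, 0, 0, 0, 0, 0.55, -0.3]],
])

```text
t: 44.3
eef_pos: [0.3812, 0.3626, 0.0839]
ee_rot: [0.0, 0.878, 0.478, -0.0]
contact_force: [0.6, 0.8, 0.1]
finger_gap: 0.65
finger_force: 0.0
```

```bash
python3 -c "
from h import *
plan([(.3816,.3619,.0345,-32.9)])"
```

```text
cur [  0.3812   0.3626   0.0839 -32.8761] tilt [-4.e-04 -5.e-04 -1.e+00]
(0.3816, 0.3619, 0.0345, -32.9) turn z 0.000 shift -0.002 0.003 0.247
```

play_rows([
  [[0, 0, 0, 0, 0.003, 0.06, -0.3], [0, 0, 0, 0, 0.003, 0.12, -0.3], [0, 0, 0, 0, 0.003, 0.18, -0.3], [0, 0, 0, 0, 0.003, 0.22, -0.3], [0, 0, 0, 0, 0.003, 0.24, -0.3], [0, 0, 0, 0, 0.003, 0.245, -0.3], [0, 0, 0, 0, 0.003, 0.245, -0.3], [0, 0, 0, 0, 0.003, 0.245, -0.3]],
])

```text
t: 45.1
eef_pos: [0.3821, 0.3626, 0.0354]
ee_rot: [-0.0, 0.878, 0.478, 0.0]
contact_force: [0.9, 0.2, 0.5]
finger_gap: 0.65
finger_force: 0.0
```

play_rows([
  [[0, 0, 0, 0, 0, 0, -0.2], [0, 0, 0, 0, 0, 0, -0.1], [0, 0, 0, 0, 0, 0, 0], [0, 0, 0, 0, 0, 0, 0.1], [0, 0, 0, 0, 0, 0, 0.2], [0, 0, 0, 0, 0, 0, 0.5], [0, 0, 0, 0, 0, 0, 1], [0, 0, 0, 0, 0, 0, 1]],
])

```text
t: 45.9
eef_pos: [0.3819, 0.3624, 0.0356]
ee_rot: [0.0, 0.878, 0.478, 0.0]
contact_force: [-0.7, -0.1, 6.4]
finger_gap: 0.392
finger_force: 59.1
```

play_rows([
  [[0, 0, 0, 0, 0, -0.01, 1], [0, 0, 0, 0, 0, -0.02, 1], [0, 0, 0, -0.01, 0, -0.02, 1], [0, 0, 0, -0.022, 0, -0.02, 1], [0, 0, 0, -0.022, 0, -0.02, 1], [0, 0, 0, -0.022, 0, -0.01, 1], [0, 0, 0, -0.022, 0, 0, 1], [0, 0, 0, -0.022, 0, 0, 1]],
])

```text
t: 46.7
eef_pos: [0.3795, 0.3588, 0.0356]
ee_rot: [0.0, 0.878, 0.478, 0.0]
contact_force: [-0.7, -1.5, 6.6]
finger_gap: 0.393
finger_force: 60.5
```

It moved 4.3 mm and is resting again, so I'm releasing and retreating.

play_rows([
  [[0, 0, 0, 0, 0, 0, 0.18], [0, 0, 0, 0, 0, 0, 0.12], [0, 0, 0, 0, 0, 0, 0.05], [0, 0, 0, 0, 0, 0, -0.05], [0, 0, 0, 0, 0, 0, -0.15], [0, 0, 0, 0, 0, 0, -0.3], [0, 0, 0, 0, 0, 0, -0.3], [0, 0, 0, 0, 0, 0, -0.3]],
])

```text
t: 47.5
eef_pos: [0.3795, 0.3587, 0.0351]
ee_rot: [0.0, 0.878, 0.478, -0.0]
contact_force: [1.0, 0.1, -0.2]
finger_gap: 0.648
finger_force: 0.0
```

play_rows([
  [[0, 0, 0, 0, 0, -0.03, -0.3], [0, 0, 0, 0, 0, -0.1, -0.3], [0, 0, 0, 0, 0, -0.22, -0.3], [0, 0, 0, 0, 0, -0.36, -0.3], [0, 0, 0, 0, 0, -0.5, -0.3], [0, 0, 0, 0, 0, -0.65, -0.3], [0, 0, 0, 0, 0, -0.8, -0.3], [0, 0, 0, 0, 0, -0.8, -0.3]],
])

```text
t: 48.3
eef_pos: [0.3812, 0.3607, 0.1993]
ee_rot: [-0.001, 0.878, 0.478, 0.004]
contact_force: [1.0, 1.2, -0.1]
finger_gap: 0.648
finger_force: 0.0
```

play_rows([
  [[0, 0, 0, -0.1, 0.1, 0, -0.3], [0, 0, 0, -0.2, 0.2, 0, -0.3], [0, 0, 0, -0.3, 0.3, 0, -0.3], [0, 0, 0, -0.45, 0.45, 0, -0.3], [0, 0, 0, -0.6, 0.6, 0, -0.3], [0, 0, 0, -0.75, 0.7, 0, -0.3], [0, 0, 0, -0.8, 0.75, 0, -0.3], [0, 0, 0, -0.8, 0.75, 0, -0.3]],
])

```text
t: 49.1
eef_pos: [0.4181, 0.1398, 0.1945]
ee_rot: [0.0, 0.88, 0.476, -0.001]
contact_force: [-0.2, 0.2, 0.2]
finger_gap: 0.645
finger_force: 0.0
```

play_rows([
  [[0, 0, 0, 0, 0, 0, -0.3], [0, 0, 0, 0, 0, 0, -0.3], [0, 0, 0, 0, 0, 0, -0.3], [0, 0, 0, 0, 0, 0, -0.3], [0, 0, 0, 0, 0, 0, -0.3], [0, 0, 0, 0, 0, 0, -0.3], [0, 0, 0, 0, 0, 0, -0.3], [0, 0, 0, 0, 0, 0, -0.3]],
])

```text
t: 49.9
eef_pos: [0.4186, 0.1429, 0.1951]
ee_rot: [0.0, 0.878, 0.478, -0.0]
contact_force: [0.5, -0.8, -0.1]
finger_gap: 0.651
finger_force: 0.0
```

```bash
python3 -c "
from h import *
q,d=grab('top','t16'); P=pts('top',d); L=cv2.cvtColor(q,cv2.COLOR_RGB2LAB).astype(np.float32)
u=np.array([np.cos(np.radians(57)),np.sin(np.radians(57))]); n=np.array([-u[1],u[0]]); C=np.array([.3799,.3594]); K,t,M=cam('top')
def samp(s,l,z=.03):
    w=M.T@(np.array([*(C+s*u+l*n),z])-t); x,y=K[0,0]*w[0]/w[2]+K[0,2],K[1,1]*w[1]/w[2]+K[1,2]; return cv2.remap(L,np.float32([[x]]),np.float32([[y]]),1)[0,0,0]
for a in((-90,-70),(70,92)): print([(s,int(np.mean([samp(s/1e3,l) for l in(-.006,0,.006)]))) for s in range(*a,2)])
for s in(-.03,.03): print([(l,int(samp(s,l/1e3))) for l in list(range(-22,-12,2))+list(range(14,24,2))])
for nm,c,rd in(('bear',(.4256,-.4103),.03),('bird',(.4036,-.1637),.03),('rest',C,.05)):
    k=(np.hypot(P[...,0]-c[0],P[...,1]-c[1])<rd); print(nm,np.percentile(P[k][:,2],[50,97]).round(3))
o=np.load('top0.npz')['p']; 
for x0,y0,x1,y1 in((320,180,352,216),(408,172,444,208)): print('diff',np.abs(o[y0:y1,x0:x1].astype(int)-q[y0:y1,x0:x1]).mean())
"
```

```text
[(-90, 56), (-88, 56), (-86, 55), (-84, 53), (-82, 60), (-80, 72), (-78, 90), (-76, 106), (-74, 117), (-72, 122)]
[(70, 122), (72, 122), (74, 122), (76, 124), (78, 130), (80, 136), (82, 142), (84, 143), (86, 144), (88, 144), (90, 144)]
[(-22, 68), (-20, 83), (-18, 102), (-16, 120), (-14, 130), (14, 132), (16, 122), (18, 102), (20, 79), (22, 64)]
[(-22, 68), (-20, 84), (-18, 106), (-16, 122), (-14, 131), (14, 127), (16, 112), (18, 92), (20, 71), (22, 60)]
bear [0.055 0.087]
bird [0.071 0.091]
rest [0.013 0.035]
diff 11.63917824074074
diff 14.963734567901234
```

```bash
python3 -c "
from h import *
a=np.load('top0.npz')['p'];b=np.load('t16.npz')['p']
for x0,y0,x1,y1 in((318,180,352,216),(408,172,444,208)):
    print([cv2.phaseCorrelate(*[cv2.GaussianBlur(cv2.cvtColor(i[y0:y1,x0:x1],cv2.COLOR_RGB2GRAY),(3,3),0).astype(np.float32) for i in(a,b)])])
x=[i[165:220,315:450,::-1] for i in(a,b)]
cv2.imwrite('pics/fin.png',np.vstack([cv2.resize(x[0],None,fx=5,fy=5),cv2.resize(x[1],None,fx=5,fy=5)]))
"
```

```text
[((-0.0036976007486408946, -0.01748083350222629), 1.0068312872339178)]
[((0.035683574957065645, 0.09852831903951653), 1.0033300585216947)]
```

View pics/fin.png

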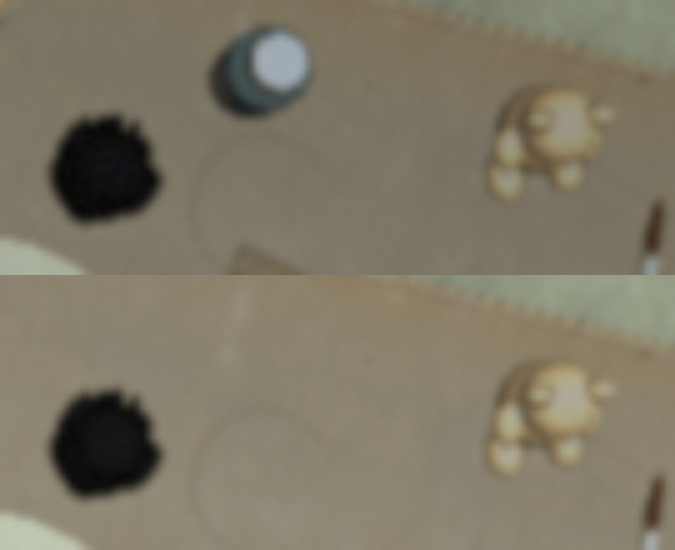

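The bird and the bear have not moved between the two pictures, and the robot is clear of everything. I'm handing in.

```bash
python3 -c "
from workcell import r
print(r.sign_off())"
```

```text
the job is handed in; nothing more can be done
None
```

Pot, bottle, seal and stick were set in their holders in the order asked, the bear and bird left unmoved, and the job was handed in at about 50 s; it returned no verdict.

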